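# Unstack the porcelain painter's colour pots

## Task

Set up the painting bench: take the stack of paint pots apart and set each pot, upright and centred, on the sample tile of its own colour, and set the paint box, once emptied, centred on the grey mat, lined up with it. Keep every pot upright throughout, set everything down gently rather than dropping it, and let go of it all.

Things in the scene. Friction and masses are not known exactly. Their poses are not given: they have to be found in the camera images.
- paintbox: Closed paint box of pale wood with a thin brass line round it: 64 mm (its x) by 152 mm (its y), 30 mm high, about 0.3 kg, flat lid that does not open. The bottom of the stack: two large pots stand side by side on it, 42 mm either way from its middle along its y, and a small pot on each. Origin: centre of its underside; its long axis is y. To be gripped across its 64 mm width.
- pot_blue: Large round porcelain paint pot, closed, white with a blue lid: 58 mm diameter, 34 mm high, a plain cylinder; about 0.12 kg. Starts standing on one half of the paint box (which half varies) with one small pot, off-centre by a few mm, on its lid, so that a blue ring about 10 mm wide shows round the small pot. Origin: centre of its underside; z up.
- pot_red: Large round porcelain paint pot, closed, white with a red lid: 58 mm diameter, 34 mm high, a plain cylinder; about 0.12 kg. Starts standing on one half of the paint box (which half varies) with one small pot, off-centre by a few mm, on its lid, so that a red ring about 10 mm wide shows round the small pot. Origin: centre of its underside; z up.
- pot_yellow: Small round porcelain paint pot, closed, white with a yellow lid: 38 mm diameter, 32 mm high, a plain cylinder; about 0.06 kg. Starts on top of one of the two large pots (either one). Origin: centre of its underside; z up.
- pot_green: Small round porcelain paint pot, closed, white with a green lid: 38 mm diameter, 32 mm high, a plain cylinder; about 0.06 kg. Starts on top of one of the two large pots (either one). Origin: centre of its underside; z up.
- tile_blue: Square ceramic sample tile lying fixed on the table, white with a blue glazed face: 84 mm square, 8 mm thick. Place of the blue pot. Origin: centre of its underside (its top is at z = 8 mm).
- tile_red: Square ceramic sample tile lying fixed on the table, white with a red glazed face: 84 mm square, 8 mm thick. Place of the red pot. Origin: centre of its underside (its top is at z = 8 mm).
- tile_yellow: Square ceramic sample tile lying fixed on the table, white with a yellow glazed face: 84 mm square, 8 mm thick. Place of the yellow pot. Origin: centre of its underside (its top is at z = 8 mm).
- tile_green: Square ceramic sample tile lying fixed on the table, white with a green glazed face: 84 mm square, 8 mm thick. Place of the green pot. Origin: centre of its underside (its top is at z = 8 mm).
- mat: Grey felt mat with a thin white line near each short edge, fixed on the table: 94 mm (its x) by 182 mm (its y), 4 mm thick. Place of the paint box. Origin: centre of its underside (its top is at z = 4 mm); its long axis is y.
Things that resemble listed ones, but are neither listed nor needed, are in the scene too. Leave any black look-alike of the tile_yellow alone.

How it is judged:
By the outcome, as a careful person would: the job done as asked, in the order asked, and still so for the second after the job is handed in, with the robot touching nothing.
It also fails if it takes over 125 s, if anything falls off the work surface, if the arm or the gripper's body presses on something with over 40 N, if the wrist force passes 120 N, or if a joint passes its speed limit or range.

## Robot

A 6-joint arm with a two-finger parallel gripper is mounted at the origin on the work surface. World frame = base frame: x ahead of the robot, y to its left, z up, the work surface at z = 0. Lengths are in m, angles in rad, forces in N, time in s.
With the tool pointing down it reaches from about 0.35 to 0.875 m from the base axis. Payload 4.2 kg.
Tool frame: the origin (TCP) lies at the centre of the arm's flange, where the gripper is bolted on; the fingertips stand 173 mm ahead of it and the grasp point (between the pads) lies 155 mm ahead of it; y points along the fingers, x is the direction in which the jaws open and shut, and the axes are right-handed (so a half turn about y gives the same grasp; the last joint's range is limited). The gripper opens to 85 mm and grips with 20 to 120 N. Pads are 22 mm wide; open, the fingers measure 114 mm over their backs; the gripper's body (76 mm by 85 mm) begins 54 mm behind the grasp point. The pads swing forward as they close: fully open they stand 13 mm farther back than shut.
Start: joints at [1.563, 0.385, 0.008, 0, -1.194, -0.259], TCP at [0.165, 0.603, 0.405] pointing down, gripper open.
Joint ranges: [-3.14, 3.14], [-1.21, 2.06], [-1.07, 1.41], [-3.16, 2.05], [-2.99, -0.16], [-3.1, 3.1]. Speed limits (rad/s): [2.79, 2.79, 3.14, 3.14, 3.14, 3.14].

## Interface

Orientations are given as [roll, pitch, yaw] about the fixed x, y, z axes, in that order (R = Rz(yaw) Ry(pitch) Rx(roll)).
In Python, from plant import ctrl gives the robot as it stands.
- The arm moves only by the shell command python3 -m crank 'ROWS'. ROWS is a JSON object of lists of equal length, an entry for each row: "translation": the shift along the world's x, y, z in units of 30 mm (1.0 is 30 mm), a list of three; "rotation": the turn, a rotation vector about the world's x, y, z in units of 6 degrees (1.0 is 6 degrees), a list of three; "claw": the finger opening in mm, from 0 to 85.4. In form: {"translation": [[tx, ty, tz], ...], "rotation": [[rx, ry, rz], ...], "claw": [claw, ...]}. A call has 1 to 10 rows; each row shifts and turns the commanded pose from where the row before left it; what a row does not reach is not made up. A row lasts 1/12 s, in which the tool goes at most 41.7 mm and 7.16 degrees, less where a joint would pass 70% of its speed; a pose out of reach is approached as far as the arm can. A call is refused whole if a number of a shift passes 1 or a number of a turn 1, either way. A call with a gripper value outside its range is refused whole. The fingers move at their own pace and stop on an object; the grip force is fixed at half the most. Time passes only in rows, so rows that do not move let the fingers close. It gives the time, the measured TCP pose, the force and the opening at its end, in the units of the state.
- ctrl.observe(): the state, without advancing time (a new reading comes with each control period).
- ctrl.get_image(name): name is "side" or "top"; returns the picture (400x640x3 uint8, red, green, blue); there is no depth.
- ctrl.calibration(name): a dict with "fx", "fy", "cx", "cy" (pixels), "extrinsics" (4x4, takes a point from world to camera coordinates). Camera axes: x right, y down, z forward; pixel columns grow to the right and rows downward; lengths in m; the calibration is good to about 2 mm. A picture is of the moment at which its call begins. calibration takes no time and is no camera call.
- ctrl.sign_off(): hands the job in, once; it reports no verdict.
The state is a dict: "time_s": time; "q": joint angles; "joint_vel": joint speeds; "effort": joint torques, N m; "ee_pos": TCP position; "tool_rot": TCP orientation; "ft_force": force on the tool from outside, world axes, zero at the start; "moment": the same for the moment, N m; "opening": opening from 0.0 (shut) to 1.0 (fully open).
Only numpy, scipy, OpenCV 4.12 (cv2) and the standard library are available. Lean on these libraries where they do the work, as an engineer would, in place of code of your own. Each camera call takes 0.05 s, during which the arm holds its last target.

## Working session

There is one attempt and no reset: what is moved stays moved. The work goes in short steps, Python scripts to look and compute and a shell command to move; the robot and the scene stay as the last step left them, time stands still between calls to the robot, and variables do not carry over. Pictures are saved under pics/ and viewed, and the job is handed in when it is done.

```bash
ls; mkdir -p pics; python3 - <<'E'
from plant import ctrl
import cv2
s=ctrl.observe(); print(s)
for n in("top","side"):
    c=ctrl.calibration(n); print(n,c)
    cv2.imwrite(f"pics/{n}0.png",ctrl.get_image(n)[:,:,::-1])
E
```

```text
pics
{'time_s': 0.0, 'q': array([ 1.56259631e+00,  3.85562530e-01,  6.61940504e-03, -4.95856353e-04,
       -1.19401258e+00, -2.58619304e-01]), 'joint_vel': array([-1.07057469e-03,  3.45130001e-04,  5.68455140e-04, -4.85599103e-05,
       -1.84234819e-03,  1.26376333e-03]), 'effort': array([ 1.10355199e-03, -3.92286944e+01,  1.88399577e+01,  4.18607980e+00,
       -4.56464215e-03, -6.10223818e-07]), 'ee_pos': array([0.16469027, 0.60269581, 0.40361552]), 'tool_rot': array([-1.57068942, -0.00220542, -1.83779871]), 'ft_force': array([ 0.00444433, -0.20761174,  0.77559955]), 'moment': array([ 0.01175868, -0.02059917, -0.00777291]), 'opening': 1.0017894406689085}
top {'fx': 474.2843110242554, 'fy': 474.2843110242554, 'cx': 319.2040612836627, 'cy': 198.5225228254563, 'extrinsics': array([[-1.96917529e-02, -9.99805947e-01,  5.50947495e-04,
        -5.86660145e-02],
       [-9.92528733e-01,  1.94820519e-02, -1.20445685e-01,
         4.81000065e-01],
       [ 1.20411579e-01, -2.91861789e-03, -9.92719766e-01,
         1.31375637e+00],
       [ 0.00000000e+00,  0.00000000e+00,  0.00000000e+00,
         1.00000000e+00]])}
side {'fx': 439.32286909273716, 'fy': 439.32286909273716, 'cx': 319.48043537600154, 'cy': 195.01079872479275, 'extrinsics': array([[ 0.71783954, -0.69603165, -0.0156953 , -0.36270948],
       [-0.5020703 , -0.50191988, -0.70427398,  0.24717295],
       [ 0.48231919,  0.51343586, -0.70975476,  0.94286919],
       [ 0.        ,  0.        ,  0.        ,  1.        ]])}
```

View pics/top0.png

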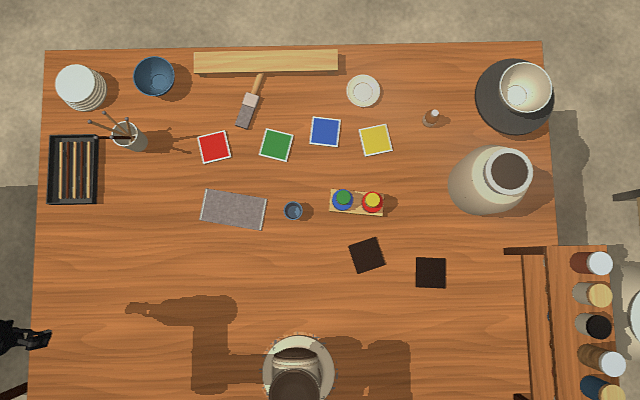

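View pics/side0.png

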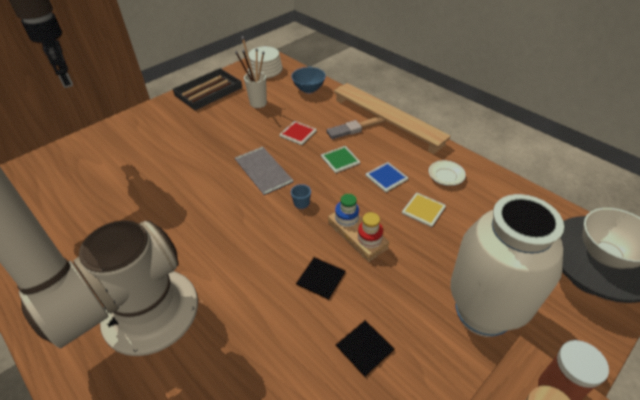

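```bash
cat > h.py <<'E'
import numpy as np, cv2
from plant import ctrl
def ray(n,uv,z):
    c=ctrl.calibration(n);E=np.array(c["extrinsics"]);R=E[:3,:3];t=E[:3,3];o=-R.T@t
    uv=np.atleast_2d(np.asarray(uv,float))
    d=np.c_[(uv[:,0]-c["cx"])/c["fx"],(uv[:,1]-c["cy"])/c["fy"],np.ones(len(uv))]@R
    return o+d*((z-o[2])/d[:,2])[:,None]
def proj(n,p):
    c=ctrl.calibration(n);E=np.array(c["extrinsics"]);p=np.atleast_2d(p)@E[:3,:3].T+E[:3,3]
    return np.c_[p[:,0]/p[:,2]*c["fx"]+c["cx"],p[:,1]/p[:,2]*c["fy"]+c["cy"]]
H={"red":[(0,7),(172,180)],"green":[(45,80)],"blue":[(100,125)],"yellow":[(20,33)]}
def mask(im,col,smin=130,vmin=60):
    h=cv2.cvtColor(im,cv2.COLOR_RGB2HSV);m=np.zeros(h.shape[:2],np.uint8)
    for a,b in H[col]: m|=cv2.inRange(h,(a,smin,vmin),(b,255,255))
    return m
def blobs(im,col,amin=60,**k):
    cs,_=cv2.findContours(mask(im,col,**k),cv2.RETR_EXTERNAL,cv2.CHAIN_APPROX_NONE)
    return sorted([c for c in cs if cv2.contourArea(c)>amin],key=cv2.contourArea,reverse=True)
def crop(n,im,u0,v0,w,h,s,fn): cv2.imwrite(fn,cv2.resize(im[v0:v0+h,u0:u0+w,::-1],None,fx=s,fy=s,interpolation=cv2.INTER_CUBIC))
E
python3 - <<'E'
from h import *
for n in("top","side"):
  im=cv2.imread(f"pics/{n}0.png")[:,:,::-1].copy()
  for col in H:
    for c in blobs(im,col,40):
      (u,v),wh,a=cv2.minAreaRect(c)
      print(n,col,cv2.contourArea(c),np.round([u,v],1),np.round(wh,1),round(a,1),np.round(ray(n,(u,v),.008)[0],4))
  if n=="top": crop(n,im,180,100,240,190,3.3,"pics/c0.png")
  else: crop(n,im,220,110,240,200,3.3,"pics/c1.png")
E
```

```text
top red 559.5 [213.4 146.5] [24.3 25.1] 76.6 [0.641  0.2372 0.008 ]
top red 328.5 [372.  201.5] [21. 20.] 90.0 [ 0.4707 -0.2197  0.008 ]
top green 532.0 [275.6 144.3] [24. 24.] 14.0 [0.6442 0.056  0.008 ]
top green 121.5 [343.  196.5] [13. 12.] 90.0 [ 0.4868 -0.1368  0.008 ]
top blue 547.5 [324.4 131.1] [24.4 24.4] 6.7 [ 0.6808 -0.0874  0.008 ]
top blue 96.0 [341.3 200.5] [19.8 17.2] 28.6 [ 0.4753 -0.1315  0.008 ]
top yellow 549.0 [375.1 139.5] [24.4 24.4] 77.9 [ 0.6528 -0.2348  0.008 ]
top yellow 139.5 [372.  199.5] [13. 14.] 90.0 [ 0.4765 -0.2199  0.008 ]
side red 260.0 [297.2 131. ] [24.9 15. ] 21.8 [0.64   0.2384 0.008 ]
side red 185.0 [369.9 231.8] [24.3 16.7] 3.0 [ 0.4924 -0.191   0.008 ]
side green 252.0 [340.  157.9] [14.2 24. ] 71.6 [0.6412 0.0547 0.008 ]
side green 100.5 [348. 200.] [10. 12.] 90.0 [ 0.5336 -0.0786  0.008 ]
side blue 350.0 [386.6 175.2] [19.2 25.9] 60.3 [ 0.6792 -0.0884  0.008 ]
side blue 94.5 [346.1 212.1] [21.6 12.8] 12.5 [ 0.4987 -0.1049  0.008 ]
side yellow 475.0 [423.6 207.9] [29.1 19.3] 24.8 [ 0.6503 -0.2352  0.008 ]
side yellow 175.5 [371. 219.] [14. 16.] 90.0 [ 0.526  -0.1652  0.008 ]
```

View pics/c0.png

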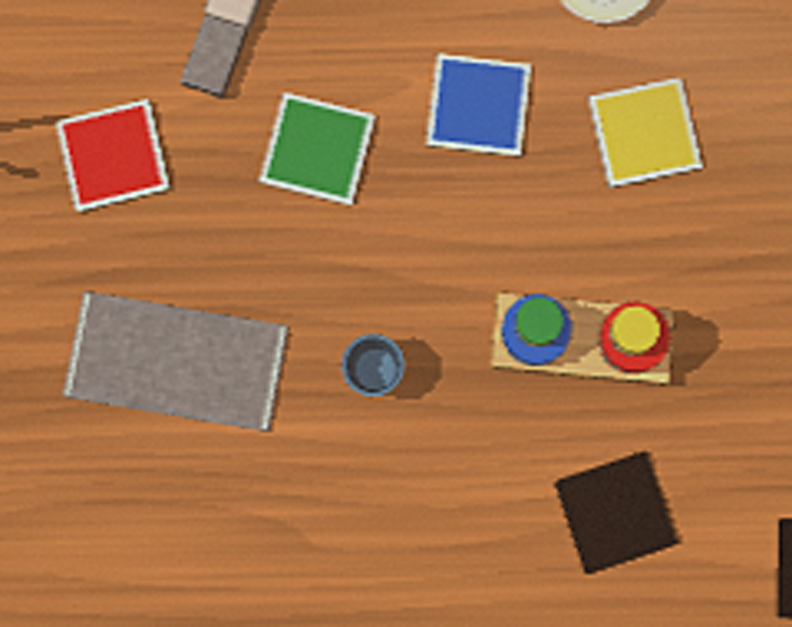

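View pics/c1.png

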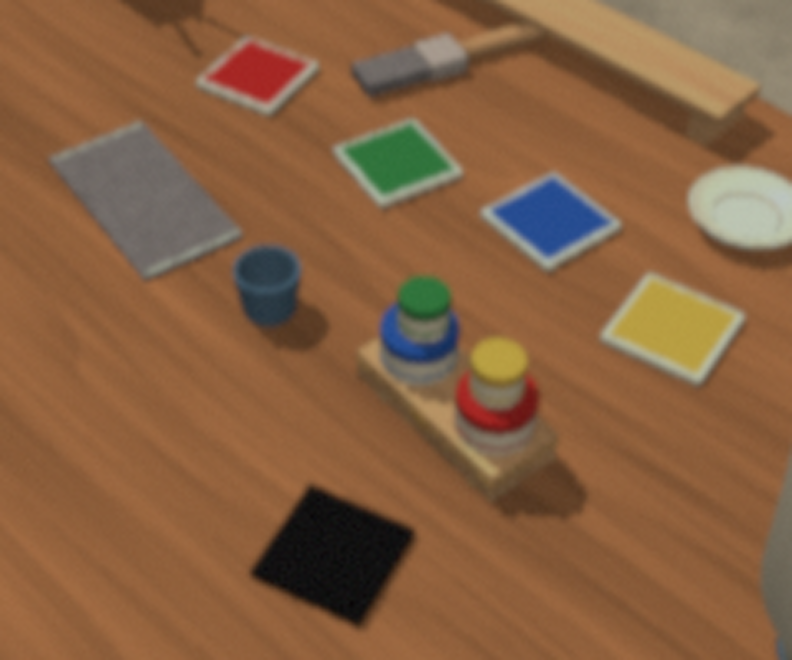

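```bash
python3 - <<'E'
from h import *
Z={"red":.064,"blue":.064,"green":.096,"yellow":.096}
out={}
for n in("top","side"):
  im=cv2.imread(f"pics/{n}0.png")[:,:,::-1].copy()
  for col in H:
    c=blobs(im,col,40)[1]
    p=cv2.convexHull(c.reshape(-1,2))[:,0].astype(float)
    w=ray(n,p,Z[col])[:,:2].astype(np.float32)
    (x,y),r=cv2.minEnclosingCircle(w); print(n,col,np.round([x,y,r],4), np.round((w.min(0)+w.max(0))/2,4))
im=cv2.imread("pics/top0.png")[:,:,::-1].copy()
hsv=cv2.cvtColor(im,cv2.COLOR_RGB2HSV)
for u,v in[(335,210),(358,205),(360,210),(378,212),(300,235),(340,225),(230,210),(206,195)]: print((u,v),hsv[v,u])
h,s,v=cv2.split(hsv)
m=((s<60)&(v>70)).astype(np.uint8)*255; m[:185]=0;m[235:]=0;m[:,:190]=0;m[:,275:]=0
c=max(cv2.findContours(m,0,1)[0],key=cv2.contourArea);r=cv2.minAreaRect(c);print(r)
w=ray("top",cv2.boxPoints(r),.004);print(w.mean(0),w)
# world rect
r=cv2.minAreaRect(ray("top",c.reshape(-1,2),.004)[:,:2].astype(np.float32)*1000);print(r)
E
```

```text
top red [ 0.4634 -0.2124  0.0305] [ 0.4644 -0.2132]
top green [ 0.475  -0.1322  0.0188] [ 0.4758 -0.132 ]
top blue [ 0.4711 -0.1305  0.0282] [ 0.4716 -0.1295]
top yellow [ 0.465  -0.2097  0.0198] [ 0.4662 -0.2098]
side red [ 0.4589 -0.2175  0.0303] [ 0.4592 -0.2164]
side green [ 0.47   -0.1357  0.0173] [ 0.4697 -0.1359]
side blue [ 0.466  -0.1346  0.0279] [ 0.464  -0.1346]
side yellow [ 0.4617 -0.2117  0.0219] [ 0.4618 -0.2124]
(335, 210) [ 21 114 220]
(358, 205) [ 15 134 148]
(360, 210) [ 19 116 207]
(378, 212) [ 15 134 164]
(300, 235) [ 13 160 178]
(340, 225) [ 13 163 160]
(230, 210) [ 11  35 137]
(206, 195) [ 12  45 124]
((232.69284057617188, 208.98150634765625), (63.3412971496582, 32.486202239990234), 9.7824068069458)
[0.4575913  0.18131167 0.004     ] [[0.42866164 0.27857579 0.004     ]
 [0.52115788 0.26362745 0.004     ]
 [0.48625615 0.08333458 0.004     ]
 [0.39428952 0.09970884 0.004     ]]
((457.5272521972656, 180.85679626464844), (181.46969604492188, 93.57568359375), 79.12230682373047)
```

```bash
python3 -m crank '{"translation":[[0.41,-0.98,-0.1],[0.41,-0.98,-0.1],[0.41,-0.98,-0.1],[0.41,-0.98,-0.1],[0.41,-0.98,-0.1],[0.41,-0.98,-0.1],[0.41,-0.98,-0.1],[0.41,-0.98,-0.1],[0.41,-0.98,-0.1],[0.41,-0.98,-0.1]],"rotation":[[0,0,-0.53],[0,0,-0.53],[0,0,-0.53],[0,0,-0.53],[0,0,-0.53],[0,0,-0.53],[0,0,-0.53],[0,0,-0.53],[0,0,-0.53],[0,0,-0.53]],"claw":[85,85,85,85,85,85,85,85,85,85]}'
```

```text
time_s: 0.93
ee_pos: [0.2879, 0.3071, 0.3743]
tool_rot: [-1.571, -0.001, -2.395]
ft_force: [1.0, -0.4, -0.8]
opening: 0.994
```

```bash
python3 -m crank '{"translation":[[0.41,-0.98,-0.1],[0.41,-0.98,-0.1],[0.41,-0.98,-0.1],[0.41,-0.98,-0.1],[0.41,-0.98,-0.1],[0.41,-0.98,-0.1],[0.41,-0.98,-0.1],[0.41,-0.98,-0.1],[0.41,-0.98,-0.1],[0.41,-0.98,-0.1]],"rotation":[[0,0,-0.53],[0,0,-0.53],[0,0,-0.53],[0,0,-0.53],[0,0,-0.53],[0,0,-0.53],[0,0,-0.53],[0,0,-0.53],[0,0,-0.53],[0,0,-0.53]],"claw":[85,85,85,85,85,85,85,85,85,85]}'
python3 -m crank '{"translation":[[0.41,-0.98,-0.1],[0.41,-0.98,-0.1],[0.41,-0.98,-0.1],[0.41,-0.98,-0.1],[0.41,-0.98,-0.1],[0,0,0],[0,0,0]],"rotation":[[0,0,-0.53],[0,0,-0.53],[0,0,-0.53],[0,0,-0.53],[0,0,-0.53],[0,0,0],[0,0,0]],"claw":[85,85,85,85,85,85,85]}'
python3 - <<'E'
from h import *
s=ctrl.observe();print(s["ee_pos"],np.degrees(s["tool_rot"]))
for n in("top","side"):
  im=ctrl.get_image(n); cv2.imwrite(f"pics/{n}1.png",im[:,:,::-1])
E
```

```text
time_s: 1.77
ee_pos: [0.4108, 0.0132, 0.3445]
tool_rot: [-1.571, -0.0, -2.95]
ft_force: [0.3, 0.8, -0.3]
opening: 0.996
time_s: 2.35
ee_pos: [0.4723, -0.1335, 0.3287]
tool_rot: [-1.571, -0.002, 3.055]
ft_force: [-0.2, 0.2, -0.3]
opening: 0.994
[ 0.47226632 -0.13345974  0.32873132] [-8.99991623e+01 -1.21330302e-01  1.75028935e+02]
```

View pics/side1.png

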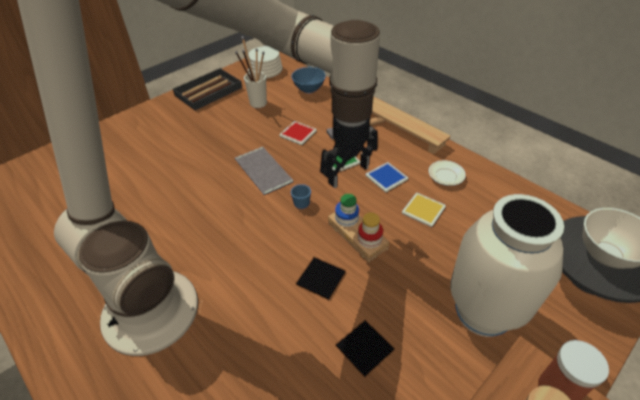

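View pics/top1.png

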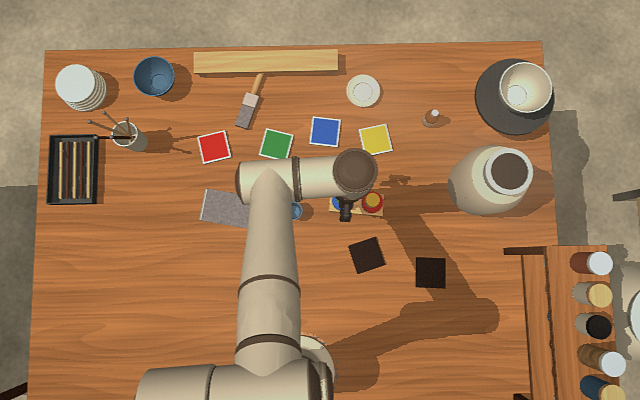

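```bash
python3 - <<'E'
from h import *
print(proj("side",[[.4723,-.1335,.1737-.005],[.4723+.0425,-.137,.169],[.4723-.0425,-.13,.169]]))
im=cv2.imread("pics/side1.png")[:,:,::-1]
crop("side",im,290,110,120,160,3.7,"pics/c2.png")
E
python3 -m crank '{"translation":[[0,0,-0.5],[0,0,-0.5],[0,0,-0.5],[0,0,0]],"rotation":[[0,0,0],[0,0,0],[0,0,0],[0,0,0]],"claw":[85,85,85,85]}'
python3 - <<'E'
from h import *
im=ctrl.get_image("side");crop("side",im,290,130,120,140,4,"pics/c3.png")
E
```

```text
[[349.26320389 176.33598794]
 [363.17146445 167.99326282]
 [334.82388024 184.80165212]]
time_s: 2.78
ee_pos: [0.4708, -0.1309, 0.2825]
tool_rot: [-1.571, -0.006, 3.06]
ft_force: [0.5, 0.1, -0.7]
opening: 0.994
```

View pics/c3.png

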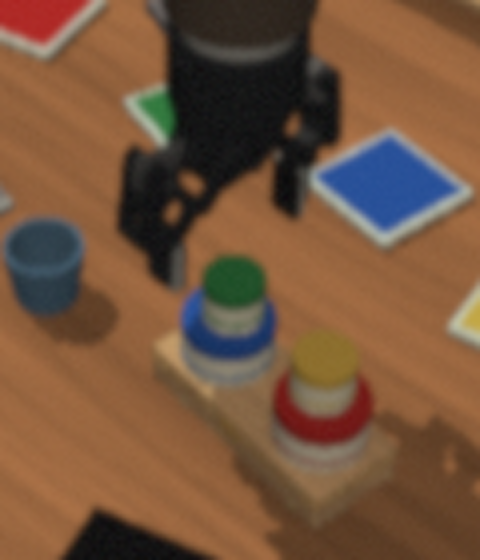

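```bash
python3 -m crank '{"translation":[[0,0,-0.45],[0,0,-0.45],[0,0,-0.4],[0,0,0],[0,0,0]],"rotation":[[0,0,0],[0,0,0],[0,0,0],[0,0,0],[0,0,0]],"claw":[85,85,85,85,85]}'
python3 - <<'E'
from h import *
s=ctrl.observe();print(s["ee_pos"],np.degrees(s["tool_rot"]))
im=ctrl.get_image("side");crop("side",im,290,130,120,140,4,"pics/c4.png")
s=ctrl.observe();print(s["ee_pos"],np.degrees(s["tool_rot"]))
E
```

```text
time_s: 3.25
ee_pos: [0.4725, -0.1316, 0.2465]
tool_rot: [-1.571, 0.001, 3.06]
ft_force: [0.2, 0.3, 0.5]
opening: 0.997
[ 0.47251188 -0.1316088   0.2464992 ] [-8.99867735e+01  2.98604910e-02  1.75298784e+02]
[ 0.47273419 -0.13171908  0.24691159] [-8.99938734e+01  1.07215719e-01  1.75290824e+02]
```

View pics/c4.png

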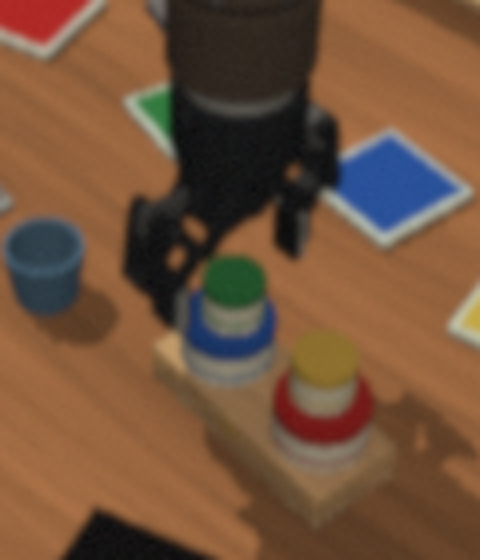

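```bash
python3 -m crank '{"translation":[[0,0,-0.1],[0,0,0],[0,0,0],[0,0,0],[0,0,0],[0,0,0],[0,0,0],[0,0,0]],"rotation":[[0,0,0],[0,0,0],[0,0,0],[0,0,0],[0,0,0],[0,0,0],[0,0,0],[0,0,0]],"claw":[75,65,58,52,47,42,36,34]}'
python3 - <<'E'
from h import *
im=ctrl.get_image("side");crop("side",im,290,130,120,140,4,"pics/c5.png")
s=ctrl.observe();print(s["ee_pos"],s["opening"]*85.4)
E
```

```text
time_s: 3.97
ee_pos: [0.4725, -0.1322, 0.2432]
tool_rot: [-1.571, 0.001, 3.058]
ft_force: [-1.4, 0.5, 3.5]
opening: 0.425
[ 0.47248406 -0.13217156  0.24321646] 36.11571600995346
```

View pics/c5.png

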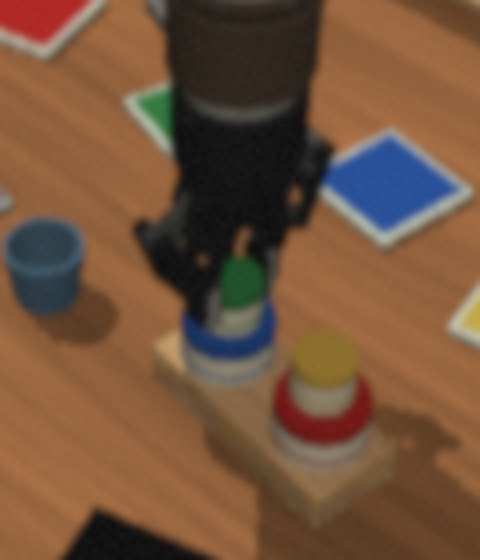

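```bash
python3 -m crank '{"translation":[[0,0,0],[0,0,0],[0,0,0],[0,0,0.3],[0,0,0.6],[0,0,0.8],[0,0,0.8],[0,0,0]],"rotation":[[0,0,0],[0,0,0],[0,0,0],[0,0,0],[0,0,0],[0,0,0],[0,0,0],[0,0,0]],"claw":[25,25,25,25,25,25,25,25]}'
python3 - <<'E'
from h import *
for n in("side","top"):
  im=ctrl.get_image(n);cv2.imwrite(f"pics/{n}2.png",im[:,:,::-1])
  if n=="side":crop(n,im,290,90,120,140,4,"pics/c6.png")
s=ctrl.observe();print(s["ee_pos"],s["opening"])
E
```

```text
time_s: 4.68
ee_pos: [0.4735, -0.1322, 0.3223]
tool_rot: [-1.571, 0.009, 3.059]
ft_force: [0.8, -0.5, -0.7]
opening: 0.424
[ 0.47199761 -0.13207064  0.31840385] 0.4260728412104229
```

View pics/c6.png

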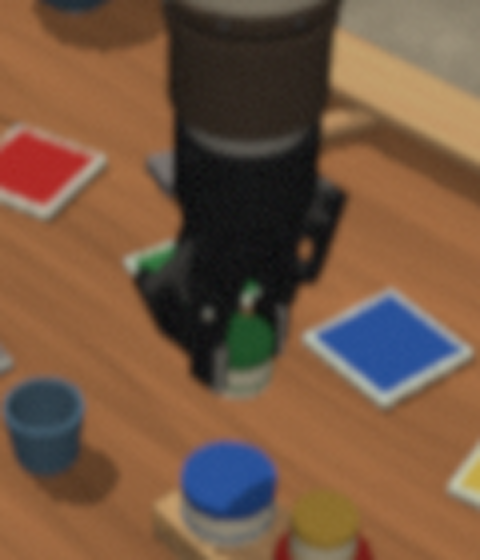

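```bash
python3 -m crank '{"translation":[[0.4,0.4,0],[0.7,0.8,0],[0.8,0.9,0],[0.8,0.9,0],[0.8,0.9,0],[0.8,0.9,0],[0.7,0.8,0],[0.5,0.5,0],[0.2,0.2,0],[0,0,0]],"rotation":[[0,0,0],[0,0,0],[0,0,0],[0,0,0],[0,0,0],[0,0,0],[0,0,0],[0,0,0],[0,0,0],[0,0,0]],"claw":[25,25,25,25,25,25,25,25,25,25]}'
python3 -m crank '{"translation":[[0,0,-0.4],[0,0,-0.8],[0,0,-0.9],[0,0,-0.9],[0,0,-0.6],[0,0,-0.2],[0,0,0],[0,0,0]],"rotation":[[0,0,0],[0,0,0],[0,0,0],[0,0,0],[0,0,0],[0,0,0],[0,0,0],[0,0,0]],"claw":[25,25,25,25,25,25,25,25]}'
python3 - <<'E'
from h import *
s=ctrl.observe();print(s["ee_pos"],s["opening"],s["ft_force"])
for n in("side","top"):
  im=ctrl.get_image(n);cv2.imwrite(f"pics/{n}3.png",im[:,:,::-1])
  if n=="side":crop(n,im,280,90,120,140,4,"pics/c7.png")
E
```

```text
time_s: 5.62
ee_pos: [0.6441, 0.0587, 0.3153]
tool_rot: [-1.57, -0.003, 3.06]
ft_force: [0.1, 0.0, -1.3]
opening: 0.424
time_s: 6.28
ee_pos: [0.6433, 0.0564, 0.2043]
tool_rot: [-1.571, 0.0, 3.058]
ft_force: [0.6, 1.3, -0.2]
opening: 0.429
[0.64326487 0.05635726 0.20427432] 0.4294604383188085 [ 0.60348301  1.33339863 -0.23678067]
```

View pics/c7.png

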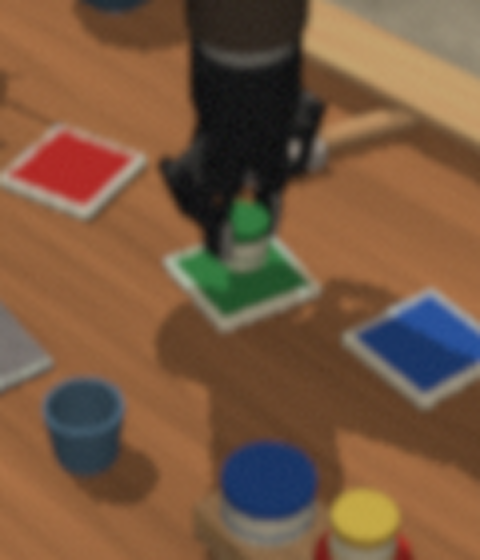

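```bash
python3 -m crank '{"translation":[[0,0,-0.25],[0,0,-0.2],[0,0,-0.05],[0,0,0],[0,0,0]],"rotation":[[0,0,0],[0,0,0],[0,0,0],[0,0,0],[0,0,0]],"claw":[25,25,25,25,25]}'; python3 -c "
from h import *
s=ctrl.observe();print(s['ee_pos'],s['ft_force'])"
```

```text
time_s: 6.8
ee_pos: [0.6432, 0.0569, 0.1885]
tool_rot: [-1.571, -0.0, 3.058]
ft_force: [0.2, 0.2, -0.4]
opening: 0.429
[0.6432327  0.05690134 0.18852601] [ 0.1513212   0.1905737  -0.35807576]
```

```bash
python3 -m crank '{"translation":[[0,0,-0.03],[0,0,-0.03],[0,0,0],[0,0,0]],"rotation":[[0,0,0],[0,0,0],[0,0,0],[0,0,0]],"claw":[25,25,25,25]}'; python3 -c "
from h import *
im=ctrl.get_image('side');crop('side',im,280,90,120,140,4,'pics/c8.png')"
```

```text
time_s: 7.13
ee_pos: [0.6434, 0.0569, 0.1873]
tool_rot: [-1.571, 0.001, 3.058]
ft_force: [-0.7, 1.0, 0.9]
opening: 0.428
```

View pics/c8.png

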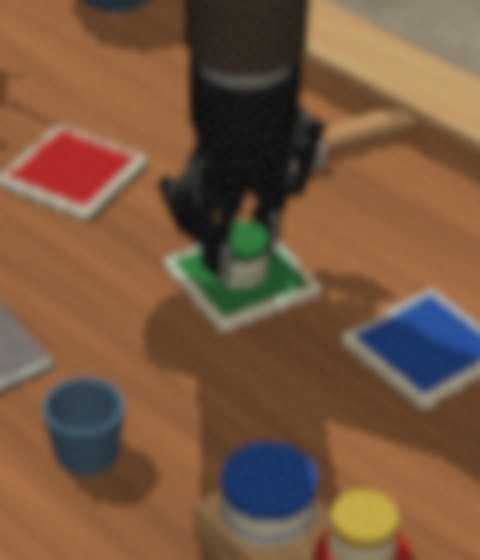

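```bash
python3 -m crank '{"translation":[[0,0,-0.03],[0,0,-0.03],[0,0,0],[0,0,0]],"rotation":[[0,0,0],[0,0,0],[0,0,0],[0,0,0]],"claw":[25,25,25,25]}'
```

```text
time_s: 7.52
ee_pos: [0.6434, 0.057, 0.1872]
tool_rot: [-1.571, 0.001, 3.059]
ft_force: [-2.9, 1.4, 9.0]
opening: 0.428
```

```bash
python3 -m crank '{"translation":[[0,0,0.04],[0,0,0],[0,0,0],[0,0,0],[0,0,0],[0,0,0]],"rotation":[[0,0,0],[0,0,0],[0,0,0],[0,0,0],[0,0,0],[0,0,0]],"claw":[30,36,42,50,65,80]}'
python3 -m crank '{"translation":[[0,0,0.4],[0,0,0.7],[0,0,0.9],[0,0,0.9],[0,0,0.9],[-0.5,-0.7,0.1],[-0.7,-0.9,0],[-0.7,-0.9,0],[-0.7,-0.9,0],[-0.7,-0.9,0]],"rotation":[[0,0,0],[0,0,0],[0,0,0],[0,0,0],[0,0,0],[0,0,0],[0,0,0],[0,0,0],[0,0,0],[0,0,0]],"claw":[85,85,85,85,85,85,85,85,85,85]}'
python3 - <<'E'
from h import *
s=ctrl.observe();print(s["ee_pos"],s["opening"],s["ft_force"])
for n in("side","top"):
  im=ctrl.get_image(n);cv2.imwrite(f"pics/{n}4.png",im[:,:,::-1])
  if n=="side":crop(n,im,280,90,140,160,3.7,"pics/c9.png")
  for col in("green","yellow","red","blue"):
    for c in blobs(im,col,30):
      p=c.reshape(-1,2);(u,v)=(p.min(0)+p.max(0))/2
      print(n,col,cv2.contourArea(c),u,v,[np.round(ray(n,(u,v),z)[0,:2],4) for z in(.008,.04,.064,.096)])
E
```

```text
time_s: 8.02
ee_pos: [0.6432, 0.0568, 0.1857]
tool_rot: [-1.571, -0.001, 3.058]
ft_force: [0.5, 0.6, -0.1]
opening: 0.849
time_s: 8.85
ee_pos: [0.543, -0.0731, 0.3043]
tool_rot: [-1.571, 0.001, 3.059]
ft_force: [0.5, -1.0, -0.0]
opening: 0.996
[ 0.54304493 -0.07314634  0.30426568] 0.9962610951320733 [ 0.54738842 -0.97905513 -0.00500299]
side yellow 480.5 423.0 208.5 [array([ 0.6475, -0.2355]), array([ 0.6198, -0.2501]), array([ 0.5991, -0.261 ]), array([ 0.5714, -0.2755])]
side yellow 151.5 371.0 219.5 [array([ 0.5247, -0.1663]), array([ 0.5017, -0.1835]), array([ 0.4845, -0.1964]), array([ 0.4616, -0.2136])]
side red 260.0 297.0 131.5 [array([0.6377, 0.2369]), array([0.6104, 0.2041]), array([0.5899, 0.1795]), array([0.5626, 0.1468])]
side red 176.5 370.5 232.0 [array([ 0.493 , -0.1924]), array([ 0.4713, -0.2086]), array([ 0.455 , -0.2208]), array([ 0.4332, -0.237 ])]
side blue 351.0 386.5 175.5 [array([ 0.678 , -0.0891]), array([ 0.6491, -0.1093]), array([ 0.6275, -0.1245]), array([ 0.5986, -0.1446])]
side blue 280.0 346.5 210.0 [array([ 0.5048, -0.1005]), array([ 0.4826, -0.1202]), array([ 0.466, -0.135]), array([ 0.4438, -0.1548])]
top yellow 549.0 375.0 139.5 [array([ 0.6527, -0.2345]), array([ 0.6448, -0.2305]), array([ 0.6389, -0.2275]), array([ 0.631 , -0.2234])]
top yellow 137.5 372.0 199.5 [array([ 0.4765, -0.2199]), array([ 0.4728, -0.2162]), array([ 0.4699, -0.2135]), array([ 0.4662, -0.2098])]
top red 325.0 372.0 201.5 [array([ 0.4707, -0.2197]), array([ 0.4671, -0.216 ]), array([ 0.4644, -0.2133]), array([ 0.4608, -0.2096])]
top red 280.0 211.5 146.5 [array([0.6412, 0.2427]), array([0.6335, 0.2354]), array([0.6278, 0.23  ]), array([0.6202, 0.2227])]
top blue 293.5 342.0 199.0 [array([ 0.4796, -0.1337]), array([ 0.4758, -0.132 ]), array([ 0.473 , -0.1308]), array([ 0.4691, -0.1292])]
```

View pics/c9.png

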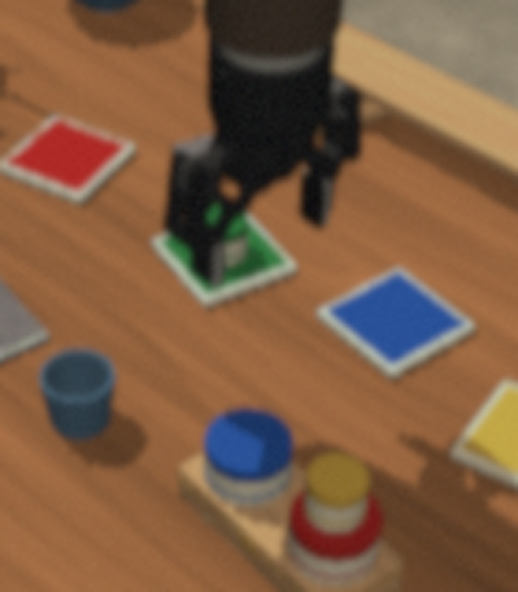

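View pics/top4.png

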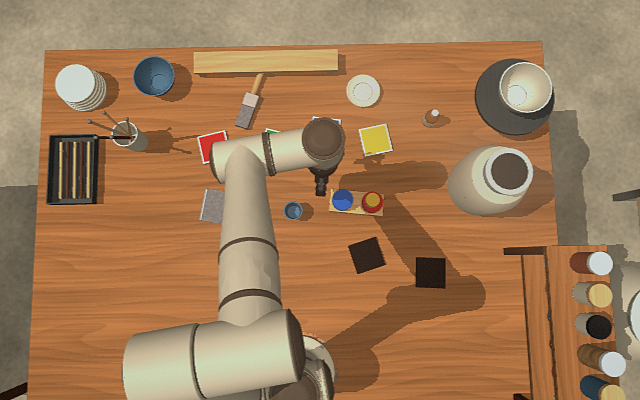

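```bash
python3 -m crank '{"translation":[[-0.44,-0.8,0],[-0.44,-0.8,0],[-0.44,-0.8,0],[-0.44,-0.8,0],[-0.44,-0.8,0],[-0.44,-0.63,0],[0,0,0],[0,0,0]],"rotation":[[0,0,0],[0,0,0],[0,0,0],[0,0,0],[0,0,0],[0,0,0],[0,0,0],[0,0,0]],"claw":[85,85,85,85,85,85,85,85]}'
python3 - <<'E'
from h import *
s=ctrl.observe();print(s["ee_pos"],s["opening"],s["ft_force"])
for n in("side","top"):
  im=ctrl.get_image(n);cv2.imwrite(f"pics/{n}5.png",im[:,:,::-1])
  if n=="side":crop(n,im,280,90,140,160,3.7,"pics/c10.png")
  else: crop(n,im,240,100,140,130,4,"pics/c10t.png")
E
```

```text
time_s: 9.62
ee_pos: [0.4649, -0.2116, 0.304]
tool_rot: [-1.571, 0.001, 3.056]
ft_force: [-0.1, 0.1, 0.1]
opening: 0.997
[ 0.46490298 -0.21164879  0.30403023] 0.9965074749772884 [-0.11736824  0.06015935  0.08932881]
```

View pics/c10.png

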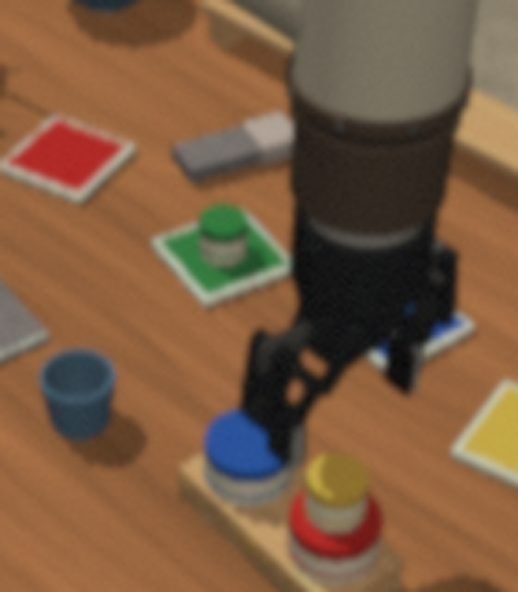

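View pics/c10t.png

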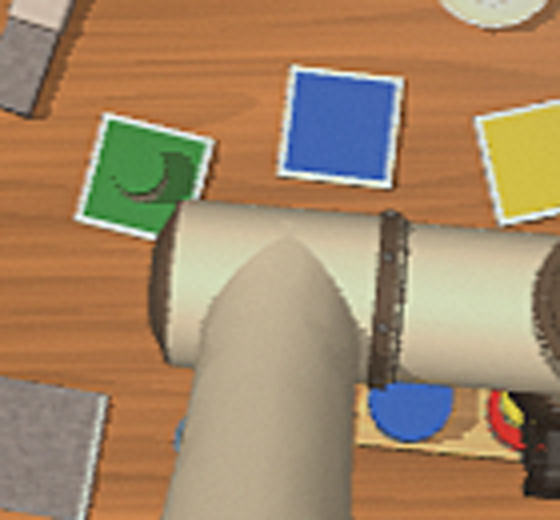

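```bash
python3 - <<'E'
from h import *
t={"side":(.6412,.0547),"top":(.6442,.056)}
for n in("side","top"):
  im=cv2.imread(f"pics/{n}5.png")[:,:,::-1].copy()
  h=cv2.cvtColor(im,cv2.COLOR_RGB2HSV)
  print(n,"expected lid px",proj(n,[[*t[n],.04]]), "axes +x,+y 10mm", proj(n,[[t[n][0]+.01,t[n][1],.04],[t[n][0],t[n][1]+.01,.04]])-proj(n,[[*t[n],.04]]))
  u0,v0=(330,140) if n=="side" else (266,134)
  print(h[v0:v0+26:2,u0:u0+22,2] if n=="side" else h[v0:v0+20,u0:u0+22,1])
  crop(n,im,u0-10,v0-10,40,44,12,f"pics/z{n}.png")
E
```

```text
side expected lid px [[340.14005815 149.25436734]] axes +x,+y 10mm [[ 2.43026097 -1.57961031]
 [-2.51710211 -1.56736632]]
[[150 142 127 115 112 114 114 123 132 136 137 141 149 153 152 154 153 153
  154 155 154 156]
 [158 157 153 150 147 146 148 150 155 157 158 157 158 160 162 161 160 159
  158 155 155 152]
 [156 156 158 158 156 154 148 142 134 131 131 135 139 145 151 157 160 160
  160 162 160 157]
 [157 157 155 150 139 121 117 120 120 121 118 120 120 117 120 129 147 155
  156 158 160 160]
 [156 157 152 131 114 120 122 121 122 122 123 120 123 122 123 130 141 149
  158 156 155 157]
 [159 157 146 126 116 117 120 124 122 123 123 121 121 121 119 116 123 143
  156 159 161 159]
 [152 144 136 119  98  93 100 108 113 115 115 113 110 107  99  90  95 115
  135 153 159 158]
 [127 124 121 114 102  92  85  86  85  87  88  85  86  88  88  90 100 115
  122 127 137 153]
 [124 123 119 114 111 112 114 116 115 116 115 114 114 120 118 108 100 102
  109 115 120 125]
 [122 123 121 118 113 110 111 116 122 127 125 123 119 118 111 103  91  85
   86  89  99 112]
 [125 122 124 122 121 120 116 116 119 118 115 11
[... 1513 characters left out ...]
1 134 132  95  69  91 118 119
  119 120 125 140]
 [127 131 129 120  97 129 135 132 135 133 133 123  84  65  76 104 130 113
  121 122 125 125]
 [126 127 127 127 113  64  85 106 136 128  94  64  64  74  85 124 120 119
  128 117 127 125]
 [127 133 125 129 126 111  88  68  68  71  66  60  60  86 125 119 119 119
  123 138 150  83]
 [127 127 127 133 130 131 125 103  79  90  85  86 129 129 121 110 121 111
   81  84  66  68]
 [125 122 127 127 129 127 131 131 136 137 134 133 134 131 132 130 136 128
   88  64  62  63]
 [131 127 124 127 128 130 128 129 126 133 131 130 127 129 134 131 128 119
   87  63  59  61]
 [134 134 130 127 127 127 132 123 129 132 126 128 130 127 128 131 132  92
   74  60  58  60]]
```

View pics/zside.png

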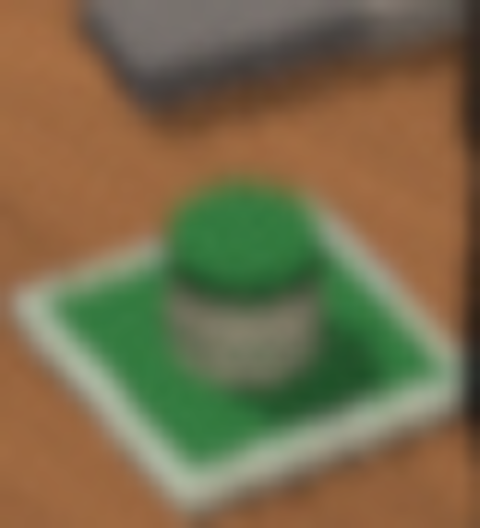

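View pics/ztop.png

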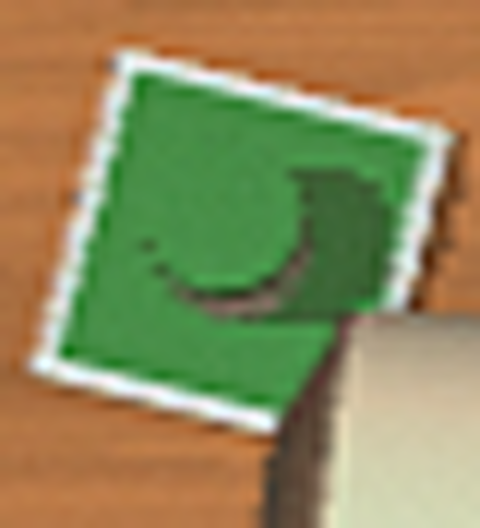

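```bash
python3 -m crank '{"translation":[[0,0,-0.4],[0,0,-0.6],[0,0,-0.6],[0,0,-0.4],[0,0,0],[0,0,0],[0,0,0],[0,0,0],[0,0,0],[0,0,0]],"rotation":[[0,0,0],[0,0,0],[0,0,0],[0,0,0],[0,0,0],[0,0,0],[0,0,0],[0,0,0],[0,0,0],[0,0,0]],"claw":[85,85,85,85,85,75,65,58,50,44]}'
python3 -m crank '{"translation":[[0,0,0],[0,0,0],[0,0,0],[0,0,0],[0,0,0],[0,0,0.3],[0,0,0.6],[0,0,0.8],[0,0,0.8],[0,0,0]],"rotation":[[0,0,0],[0,0,0],[0,0,0],[0,0,0],[0,0,0],[0,0,0],[0,0,0],[0,0,0],[0,0,0],[0,0,0]],"claw":[38,34,25,25,25,25,25,25,25,25]}'
python3 - <<'E'
from h import *
s=ctrl.observe();print(s["ee_pos"],s["opening"],s["ft_force"])
for n in("side","top"):
  im=ctrl.get_image(n);cv2.imwrite(f"pics/{n}6.png",im[:,:,::-1])
  if n=="side":crop(n,im,300,90,120,160,3.7,"pics/c11.png")
E
```

```text
time_s: 10.55
ee_pos: [0.4653, -0.211, 0.244]
tool_rot: [-1.571, 0.002, 3.058]
ft_force: [0.7, -0.1, -0.6]
opening: 0.514
time_s: 11.38
ee_pos: [0.4664, -0.2114, 0.3233]
tool_rot: [-1.569, 0.01, 3.059]
ft_force: [0.2, -0.1, 0.5]
opening: 0.421
[ 0.46636509 -0.21141385  0.32331543] 0.4206302786170453 [ 0.20669092 -0.09020425  0.52868097]
```

View pics/c11.png

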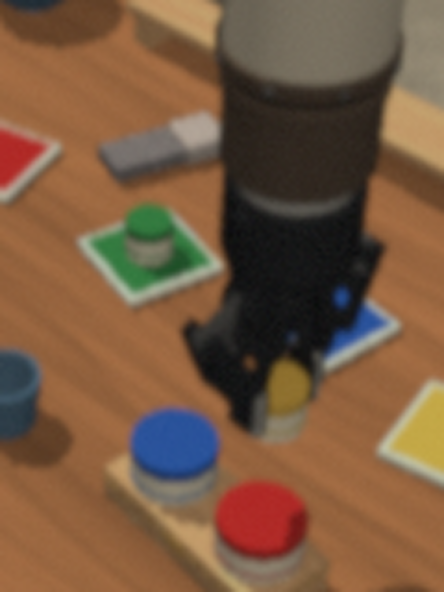

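```bash
python3 -m crank '{"translation":[[0.5,-0.06,0],[0.8,-0.1,0],[0.9,-0.1,0],[0.9,-0.12,0],[0.9,-0.12,0],[0.9,-0.1,0],[0.8,-0.1,0],[0.4,-0.06,0],[0.12,-0.02,0],[0,0,0]],"rotation":[[0,0,0],[0,0,0],[0,0,0],[0,0,0],[0,0,0],[0,0,0],[0,0,0],[0,0,0],[0,0,0],[0,0,0]],"claw":[25,25,25,25,25,25,25,25,25,25]}'
python3 -m crank '{"translation":[[0,0,-0.4],[0,0,-0.8],[0,0,-0.9],[0,0,-0.9],[0,0,-0.7],[0,0,-0.3],[0,0,-0.1],[0,0,0],[0,0,0],[0,0,0]],"rotation":[[0,0,0],[0,0,0],[0,0,0],[0,0,0],[0,0,0],[0,0,0],[0,0,0],[0,0,0],[0,0,0],[0,0,0]],"claw":[25,25,25,25,25,25,25,25,25,25]}'
```

```text
time_s: 12.32
ee_pos: [0.6518, -0.2344, 0.3159]
tool_rot: [-1.571, -0.004, 3.058]
ft_force: [-0.5, -0.3, -0.0]
opening: 0.425
time_s: 13.15
ee_pos: [0.6521, -0.2345, 0.1973]
tool_rot: [-1.57, 0.003, 3.058]
ft_force: [-0.3, 0.7, 0.3]
opening: 0.426
```

```bash
python3 -m crank '{"translation":[[0,0,-0.15],[0,0,-0.1],[0,0,-0.04],[0,0,0],[0,0,0]],"rotation":[[0,0,0],[0,0,0],[0,0,0],[0,0,0],[0,0,0]],"claw":[25,25,25,25,25]}'
python3 -m crank '{"translation":[[0,0,-0.03],[0,0,-0.02],[0,0,0],[0,0,0]],"rotation":[[0,0,0],[0,0,0],[0,0,0],[0,0,0]],"claw":[25,25,25,25]}'
```

```text
time_s: 13.57
ee_pos: [0.652, -0.2344, 0.1882]
tool_rot: [-1.57, 0.002, 3.059]
ft_force: [-1.6, 0.9, 4.5]
opening: 0.426
time_s: 13.9
ee_pos: [0.652, -0.2343, 0.1882]
tool_rot: [-1.57, 0.002, 3.059]
ft_force: [-3.7, 2.4, 10.1]
opening: 0.426
```

```bash
python3 -m crank '{"translation":[[0,0,0.04],[0,0,0],[0,0,0],[0,0,0],[0,0,0],[0,0,0]],"rotation":[[0,0,0],[0,0,0],[0,0,0],[0,0,0],[0,0,0],[0,0,0]],"claw":[30,36,42,50,65,80]}'
python3 -m crank '{"translation":[[0,0,0.4],[0,0,0.7],[0,0,0.9],[0,0,0.9],[0,0,0.6],[-0.4,0.2,0.1],[-0.8,0.4,0],[-0.9,0.5,0],[-0.9,0.5,0],[-0.9,0.5,0]],"rotation":[[0,0,0],[0,0,0],[0,0,0],[0,0,0],[0,0,0],[0,0,0],[0,0,0],[0,0,0],[0,0,0],[0,0,0]],"claw":[85,85,85,85,85,85,85,85,85,85]}'
python3 -m crank '{"translation":[[-0.9,0.5,0],[-0.8,0.5,0],[-0.4,0.28,0],[-0.08,0,0],[0,0,0],[0,0,0]],"rotation":[[0,0,0],[0,0,0],[0,0,0],[0,0,0],[0,0,0],[0,0,0]],"claw":[85,85,85,85,85,85]}'
python3 - <<'E'
from h import *
s=ctrl.observe();print(s["ee_pos"],s["opening"],s["ft_force"])
for n in("side","top"):
  im=ctrl.get_image(n);cv2.imwrite(f"pics/{n}7.png",im[:,:,::-1])
  if n=="side":crop(n,im,300,110,150,160,3.7,"pics/c12.png")
  else: crop(n,im,300,100,140,130,4,"pics/c12t.png")
for k in (6,7):
 for n in("side","top"):
  im=cv2.imread(f"pics/{n}{k}.png")[:,:,::-1].copy()
  for col in("red","blue"):
    for c in blobs(im,col,150):
      p=c.reshape(-1,2);(u,v)=(p.min(0)+p.max(0))/2
      print(k,n,col,cv2.contourArea(c),u,v,np.round(ray(n,(u,v),.064)[0,:2],4))
E
```

```text
time_s: 14.4
ee_pos: [0.6515, -0.2345, 0.1857]
tool_rot: [-1.571, -0.001, 3.058]
ft_force: [0.0, -0.5, -0.1]
opening: 0.844
time_s: 15.23
ee_pos: [0.5334, -0.171, 0.295]
tool_rot: [-1.571, 0.001, 3.058]
ft_force: [0.5, 0.4, 0.5]
opening: 0.997
time_s: 15.73
ee_pos: [0.4701, -0.1332, 0.2951]
tool_rot: [-1.571, 0.002, 3.058]
ft_force: [0.8, -0.3, -0.4]
opening: 0.996
[ 0.47010793 -0.13319552  0.29512484] 0.996003212829875 [ 0.77940617 -0.31048889 -0.43317491]
6 side red 394.5 370.0 230.0 [ 0.4586 -0.216 ]
6 side red 260.0 297.0 131.5 [0.5899 0.1795]
6 side blue 288.5 346.5 209.5 [ 0.4672 -0.1339]
6 top red 558.5 213.5 146.5 [0.6277 0.2244]
6 top blue 547.5 324.0 131.0 [ 0.6661 -0.0852]
6 top blue 226.0 342.0 202.0 [ 0.4646 -0.1306]
7 side red 377.0 370.5 230.0 [ 0.4595 -0.2168]
7 side red 260.0 297.0 131.5 [0.5899 0.1795]
7 side blue 350.0 386.5 175.5 [ 0.6275 -0.1245]
7 side blue 287.5 346.5 209.5 [ 0.4672 -0.1339]
7 top red 559.5 213.5 146.5 [0.6277 0.2244]
7 top red 312.0 371.5 201.5 [ 0.4644 -0.2119]
7 top blue 546.5 324.0 131.0 [ 0.6661 -0.0852]
```

View pics/c12.png

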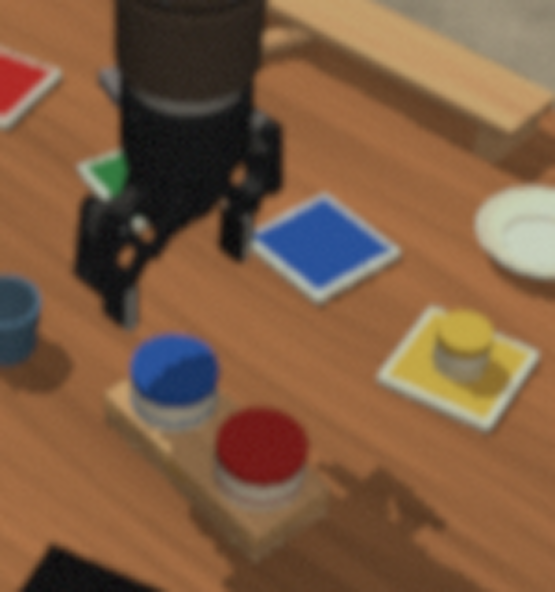

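View pics/c12t.png

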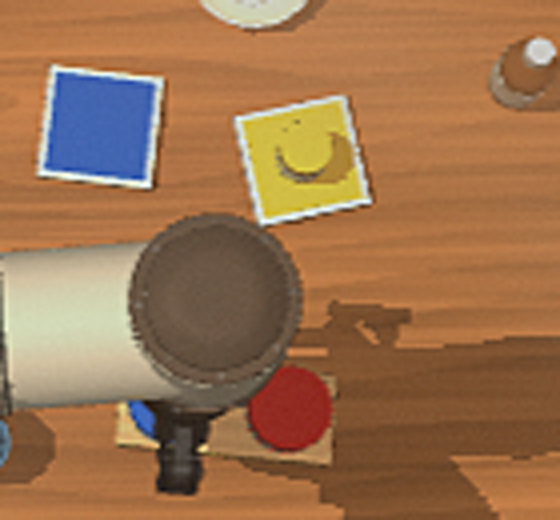

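```bash
python3 -m crank '{"translation":[[0,0,-0.5],[0,0,-0.7],[0,0,-0.6],[0,0,-0.3],[0,0,0],[0,0,0]],"rotation":[[0,0,0],[0,0,0],[0,0,0],[0,0,0],[0,0,0],[0,0,0]],"claw":[85,85,85,85,85,85]}'
python3 - <<'E'
from h import *
im=ctrl.get_image("side");crop("side",im,300,130,120,140,4,"pics/c13.png")
E
```

```text
time_s: 16.33
ee_pos: [0.4699, -0.1333, 0.2311]
tool_rot: [-1.57, -0.001, 3.058]
ft_force: [1.0, -0.0, 0.7]
opening: 0.998
```

View pics/c13.png

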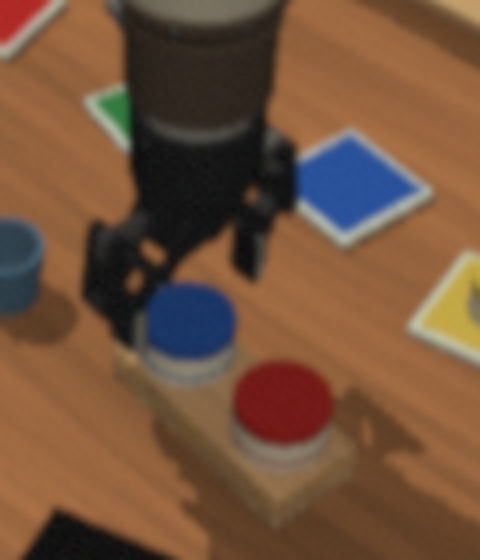

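```bash
python3 -m crank '{"translation":[[0,0,-0.3],[0,0,-0.3],[0,0,-0.05],[0,0,0],[0,0,0],[0,0,0],[0,0,0],[0,0,0],[0,0,0]],"rotation":[[0,0,0],[0,0,0],[0,0,0],[0,0,0],[0,0,0],[0,0,0],[0,0,0],[0,0,0],[0,0,0]],"claw":[85,85,85,80,75,70,65,62,59]}'
python3 -m crank '{"translation":[[0,0,0],[0,0,0],[0,0,0],[0,0,0],[0,0,0.3],[0,0,0.6],[0,0,0.8],[0,0,0.8],[0,0,0.3],[0,0,0]],"rotation":[[0,0,0],[0,0,0],[0,0,0],[0,0,0],[0,0,0],[0,0,0],[0,0,0],[0,0,0],[0,0,0],[0,0,0]],"claw":[56,50,45,45,45,45,45,45,45,45]}'
python3 - <<'E'
from h import *
s=ctrl.observe();print(s["ee_pos"],s["opening"],s["ft_force"])
for n in("side","top"):
  im=ctrl.get_image(n);cv2.imwrite(f"pics/{n}8.png",im[:,:,::-1])
  if n=="side":crop(n,im,280,100,120,160,3.7,"pics/c14.png")
E
```

```text
time_s: 17.13
ee_pos: [0.4696, -0.133, 0.2122]
tool_rot: [-1.571, 0.002, 3.058]
ft_force: [0.5, -0.3, 0.6]
opening: 0.688
time_s: 17.97
ee_pos: [0.4696, -0.133, 0.2981]
tool_rot: [-1.571, 0.005, 3.058]
ft_force: [-0.1, 0.6, -1.6]
opening: 0.66
[ 0.46962928 -0.13301434  0.29809596] 0.6602029899696578 [-0.11043461  0.62035654 -1.56052093]
```

View pics/c14.png

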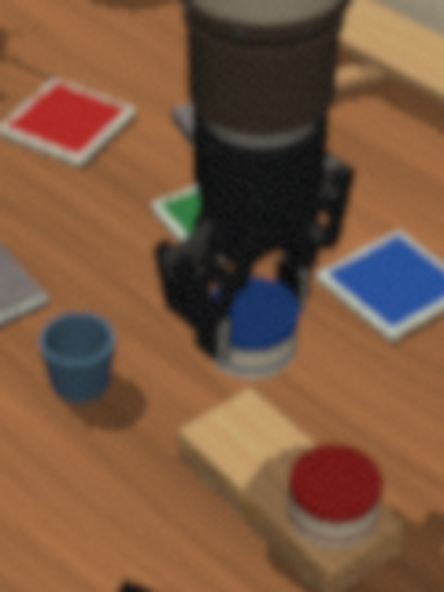

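```bash
python3 -m crank '{"translation":[[0.4,0.1,0],[0.8,0.2,0],[0.9,0.2,0],[0.9,0.2,0],[0.9,0.2,0],[0.9,0.2,0],[0.9,0.2,0],[0.8,0.1,0],[0.4,0.1,0],[0.11,0,0]],"rotation":[[0,0,0],[0,0,0],[0,0,0],[0,0,0],[0,0,0],[0,0,0],[0,0,0],[0,0,0],[0,0,0],[0,0,0]],"claw":[45,45,45,45,45,45,45,45,45,45]}'
python3 -m crank '{"translation":[[0,0,-0.3],[0,0,-0.7],[0,0,-0.8],[0,0,-0.7],[0,0,-0.4],[0,0,-0.2],[0,0,0],[0,0,0],[0,0,0]],"rotation":[[0,0,0],[0,0,0],[0,0,0],[0,0,0],[0,0,0],[0,0,0],[0,0,0],[0,0,0],[0,0,0]],"claw":[45,45,45,45,45,45,45,45,45]}'
```

```text
time_s: 18.9
ee_pos: [0.6818, -0.0871, 0.2923]
tool_rot: [-1.57, -0.003, 3.059]
ft_force: [0.1, -0.4, -1.8]
opening: 0.659
time_s: 19.65
ee_pos: [0.6801, -0.088, 0.2043]
tool_rot: [-1.571, 0.003, 3.058]
ft_force: [0.6, -0.1, -0.6]
opening: 0.654
```

```bash
python3 -m crank '{"translation":[[0,0,-0.2],[0,0,-0.15],[0,0,-0.07],[0,0,0],[0,0,0]],"rotation":[[0,0,0],[0,0,0],[0,0,0],[0,0,0],[0,0,0]],"claw":[45,45,45,45,45]}'
python3 -m crank '{"translation":[[0,0,-0.03],[0,0,-0.02],[0,0,0],[0,0,0]],"rotation":[[0,0,0],[0,0,0],[0,0,0],[0,0,0]],"claw":[45,45,45,45]}'
```

```text
time_s: 20.07
ee_pos: [0.6795, -0.0879, 0.1909]
tool_rot: [-1.571, 0.0, 3.058]
ft_force: [-1.9, 0.4, 3.2]
opening: 0.656
time_s: 20.4
ee_pos: [0.6795, -0.0879, 0.1909]
tool_rot: [-1.571, 0.001, 3.059]
ft_force: [-5.0, 2.4, 8.6]
opening: 0.656
```

```bash
python3 -m crank '{"translation":[[0,0,0.04],[0,0,0],[0,0,0],[0,0,0],[0,0,0]],"rotation":[[0,0,0],[0,0,0],[0,0,0],[0,0,0],[0,0,0]],"claw":[52,58,65,75,85]}'
python3 -m crank '{"translation":[[0,0,0.4],[0,0,0.7],[0,0,0.9],[0,0,0.9],[0,0,0.6],[-0.4,-0.2,0],[-0.8,-0.5,0],[-0.9,-0.5,0],[-0.9,-0.5,0],[-0.9,-0.5,0]],"rotation":[[0,0,0],[0,0,0],[0,0,0],[0,0,0],[0,0,0],[0,0,0],[0,0,0],[0,0,0],[0,0,0],[0,0,0]],"claw":[85,85,85,85,85,85,85,85,85,85]}'
python3 -m crank '{"translation":[[-0.9,-0.5,0],[-0.9,-0.5,0],[-0.8,-0.5,0],[-0.5,-0.4,0],[-0.25,-0.1,0],[0,0,0],[0,0,0]],"rotation":[[0,0,0],[0,0,0],[0,0,0],[0,0,0],[0,0,0],[0,0,0],[0,0,0]],"claw":[85,85,85,85,85,85,85]}'
python3 - <<'E'
from h import *
s=ctrl.observe();print(s["ee_pos"],s["opening"],s["ft_force"])
for n in("side","top"):
  im=ctrl.get_image(n);cv2.imwrite(f"pics/{n}9.png",im[:,:,::-1])
  if n=="side":crop(n,im,300,110,150,160,3.7,"pics/c15.png")
  else: crop(n,im,300,100,140,130,4,"pics/c15t.png")
  for col in("red","blue"):
    for c in blobs(im,col,150):
      p=c.reshape(-1,2);(u,v)=(p.min(0)+p.max(0))/2
      print(n,col,cv2.contourArea(c),u,v,np.round(ray(n,(u,v),.064)[0,:2],4))
E
```

```text
time_s: 20.82
ee_pos: [0.6796, -0.0881, 0.1895]
tool_rot: [-1.571, -0.0, 3.058]
ft_force: [-0.1, 0.7, 0.3]
opening: 0.987
time_s: 21.65
ee_pos: [0.5614, -0.1545, 0.2958]
tool_rot: [-1.571, 0.001, 3.059]
ft_force: [0.4, 0.2, 0.5]
opening: 0.996
time_s: 22.23
ee_pos: [0.4625, -0.2141, 0.2957]
tool_rot: [-1.57, 0.002, 3.058]
ft_force: [0.2, -0.4, -0.1]
opening: 0.997
[ 0.46250957 -0.21406316  0.29570985] 0.9969988623847801 [ 0.18388269 -0.44153709 -0.05409794]
side red 381.5 370.5 230.0 [ 0.4595 -0.2168]
side red 260.0 297.0 131.5 [0.5899 0.1795]
top red 559.5 213.5 146.5 [0.6277 0.2244]
top blue 545.5 324.0 131.0 [ 0.6661 -0.0852]
```

View pics/c15.png

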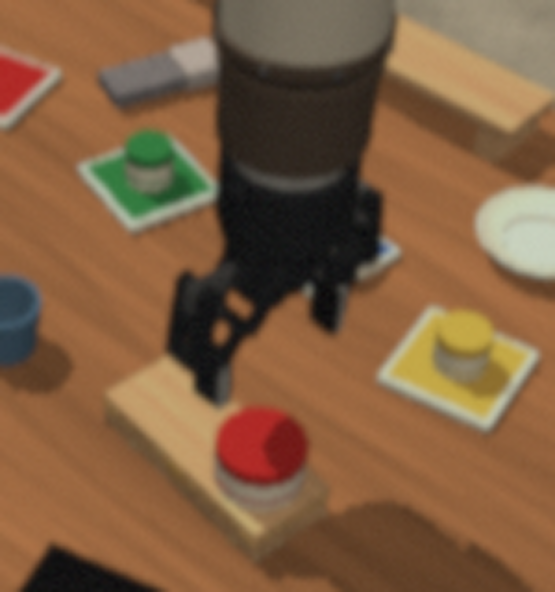

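View pics/c15t.png

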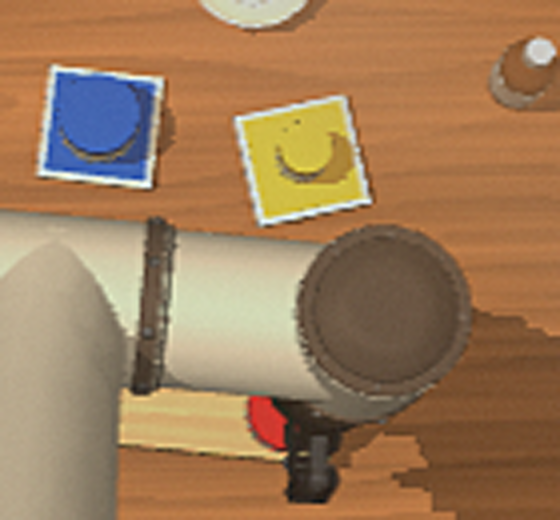

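```bash
python3 -m crank '{"translation":[[0,0,-0.4],[0,0,-0.7],[0,0,-0.7],[0,0,-0.5],[0,0,-0.35],[0,0,-0.13],[0,0,0],[0,0,0],[0,0,0],[0,0,0]],"rotation":[[0,0,0],[0,0,0],[0,0,0],[0,0,0],[0,0,0],[0,0,0],[0,0,0],[0,0,0],[0,0,0],[0,0,0]],"claw":[85,85,85,85,85,85,85,85,80,75]}'
python3 -m crank '{"translation":[[0,0,0],[0,0,0],[0,0,0],[0,0,0],[0,0,0],[0,0,0],[0,0,0]],"rotation":[[0,0,0],[0,0,0],[0,0,0],[0,0,0],[0,0,0],[0,0,0],[0,0,0]],"claw":[70,66,62,59,55,45,45]}'
python3 -m crank '{"translation":[[0,0,0],[0,0,0.3],[0,0,0.6],[0,0,0.8],[0,0,0.8],[0,0,0.3],[0,0,0]],"rotation":[[0,0,0],[0,0,0],[0,0,0],[0,0,0],[0,0,0],[0,0,0],[0,0,0]],"claw":[45,45,45,45,45,45,45]}'
python3 - <<'E'
from h import *
s=ctrl.observe();print(s["ee_pos"],s["opening"],s["ft_force"])
for n in("side","top"):
  im=ctrl.get_image(n);cv2.imwrite(f"pics/{n}10.png",im[:,:,::-1])
  if n=="side":crop(n,im,300,110,150,160,3.7,"pics/c16.png")
E
```

```text
time_s: 23.17
ee_pos: [0.4626, -0.214, 0.2124]
tool_rot: [-1.571, 0.002, 3.058]
ft_force: [-0.1, -0.2, 0.5]
opening: 0.882
time_s: 23.75
ee_pos: [0.4623, -0.2141, 0.2124]
tool_rot: [-1.57, 0.001, 3.058]
ft_force: [-1.0, 0.1, 5.1]
opening: 0.658
time_s: 24.33
ee_pos: [0.4625, -0.2141, 0.2979]
tool_rot: [-1.57, 0.005, 3.058]
ft_force: [0.7, 0.4, -2.0]
opening: 0.658
[ 0.46249527 -0.21412562  0.29788968] 0.6583372440775181 [ 0.71710296  0.43700899 -1.95538094]
```

View pics/c16.png

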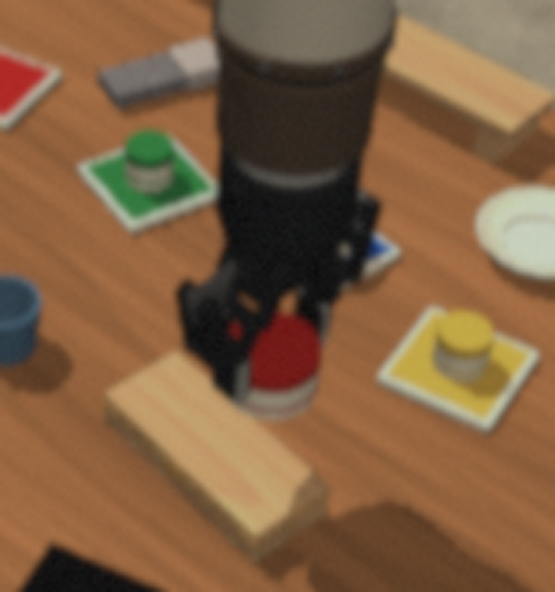

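```bash
python3 -m crank '{"translation":[[0.2,0.4,0],[0.3,0.8,0],[0.35,0.9,0],[0.35,0.9,0],[0.35,0.9,0],[0.35,0.9,0],[0.35,0.9,0],[0.35,0.9,0],[0.35,0.9,0],[0.35,0.9,0]],"rotation":[[0,0,0],[0,0,0],[0,0,0],[0,0,0],[0,0,0],[0,0,0],[0,0,0],[0,0,0],[0,0,0],[0,0,0]],"claw":[45,45,45,45,45,45,45,45,45,45]}'
python3 -m crank '{"translation":[[0.35,0.9,0],[0.35,0.9,0],[0.35,0.9,0],[0.35,0.9,0],[0.35,0.9,0],[0.35,0.9,0],[0.3,0.8,0],[0.2,0.36,0],[0.03,0.1,0],[0,0,0]],"rotation":[[0,0,0],[0,0,0],[0,0,0],[0,0,0],[0,0,0],[0,0,0],[0,0,0],[0,0,0],[0,0,0],[0,0,0]],"claw":[45,45,45,45,45,45,45,45,45,45]}'
python3 -m crank '{"translation":[[0,0,-0.3],[0,0,-0.7],[0,0,-0.8],[0,0,-0.7],[0,0,-0.4],[0,0,-0.2],[0,0,0],[0,0,0],[0,0,0]],"rotation":[[0,0,0],[0,0,0],[0,0,0],[0,0,0],[0,0,0],[0,0,0],[0,0,0],[0,0,0],[0,0,0]],"claw":[45,45,45,45,45,45,45,45,45]}'
python3 - <<'E'
from h import *
im=cv2.imread("pics/side10.png")[:,:,::-1]
s=ctrl.observe();print(s["ee_pos"],s["opening"],s["ft_force"])
im=ctrl.get_image("side");crop("side",im,260,80,150,160,3.7,"pics/c17.png")
E
```

```text
time_s: 25.27
ee_pos: [0.5607, 0.0393, 0.293]
tool_rot: [-1.569, -0.005, 3.058]
ft_force: [0.5, -0.6, -1.5]
opening: 0.659
time_s: 26.1
ee_pos: [0.6396, 0.2383, 0.2926]
tool_rot: [-1.568, -0.004, 3.059]
ft_force: [0.0, 0.4, -1.9]
opening: 0.658
time_s: 26.85
ee_pos: [0.6405, 0.2378, 0.2041]
tool_rot: [-1.572, 0.002, 3.058]
ft_force: [-0.9, 0.2, -1.7]
opening: 0.662
[0.64048085 0.23784906 0.2040831 ] 0.6617314726583562 [-0.8844176   0.20211425 -1.73533366]
```

View pics/c17.png

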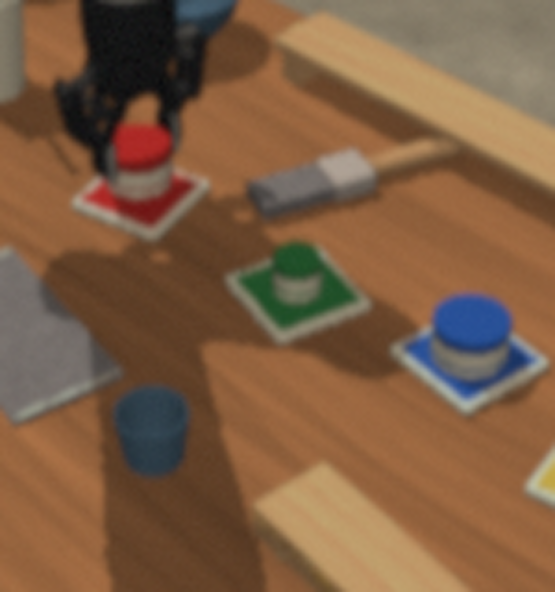

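Good; lower the red pot, release, retreat, and measure the bare box.

```bash
python3 -m crank '{"translation":[[0,0,-0.2],[0,0,-0.15],[0,0,-0.07],[0,0,0],[0,0,0]],"rotation":[[0,0,0],[0,0,0],[0,0,0],[0,0,0],[0,0,0]],"claw":[45,45,45,45,45]}'
python3 -m crank '{"translation":[[0,0,-0.03],[0,0,-0.02],[0,0,0],[0,0,0]],"rotation":[[0,0,0],[0,0,0],[0,0,0],[0,0,0]],"claw":[45,45,45,45]}'
```

```text
time_s: 27.32
ee_pos: [0.6398, 0.2379, 0.1905]
tool_rot: [-1.571, -0.0, 3.058]
ft_force: [-2.0, 0.2, 2.3]
opening: 0.656
time_s: 27.65
ee_pos: [0.6398, 0.2379, 0.1904]
tool_rot: [-1.571, 0.0, 3.059]
ft_force: [-4.6, -0.1, 8.5]
opening: 0.656
```

```bash
python3 -m crank '{"translation":[[0,0,0.04],[0,0,0],[0,0,0],[0,0,0],[0,0,0]],"rotation":[[0,0,0],[0,0,0],[0,0,0],[0,0,0],[0,0,0]],"claw":[52,58,65,75,85]}'
python3 -m crank '{"translation":[[0,0,0.4],[0,0,0.7],[0,0,0.9],[0,0,0.9],[0,0,0.6],[0,0,0]],"rotation":[[0,0,0],[0,0,0],[0,0,0],[0,0,0],[0,0,0],[0,0,0]],"claw":[85,85,85,85,85,85]}'
python3 - <<'E'
from h import *
s=ctrl.observe();print(s["ee_pos"],np.degrees(s["tool_rot"]))
for n in("side","top"):
  im=ctrl.get_image(n);cv2.imwrite(f"pics/{n}11.png",im[:,:,::-1])
  h,s_,v=cv2.split(cv2.cvtColor(im,cv2.COLOR_RGB2HSV))
  x0,y0,x1,y1=(300,190,410,275) if n=="side" else (318,180,400,228)
  print(im[y0:y1:8,x0:x1:10].reshape(-1,3)[:0])
  crop(n,im,x0,y0,x1-x0,y1-y0,7,f"pics/box{n}.png")
E
```

```text
time_s: 28.07
ee_pos: [0.6401, 0.2378, 0.1892]
tool_rot: [-1.571, -0.0, 3.058]
ft_force: [0.5, -0.3, 0.9]
opening: 0.988
time_s: 28.57
ee_pos: [0.6412, 0.2383, 0.3013]
tool_rot: [-1.576, 0.01, 3.059]
ft_force: [0.1, -0.5, 0.6]
opening: 0.992
[0.64118757 0.23827953 0.30132867] [-90.30917812   0.55447615 175.27002886]
[]
[]
```

View pics/boxside.png

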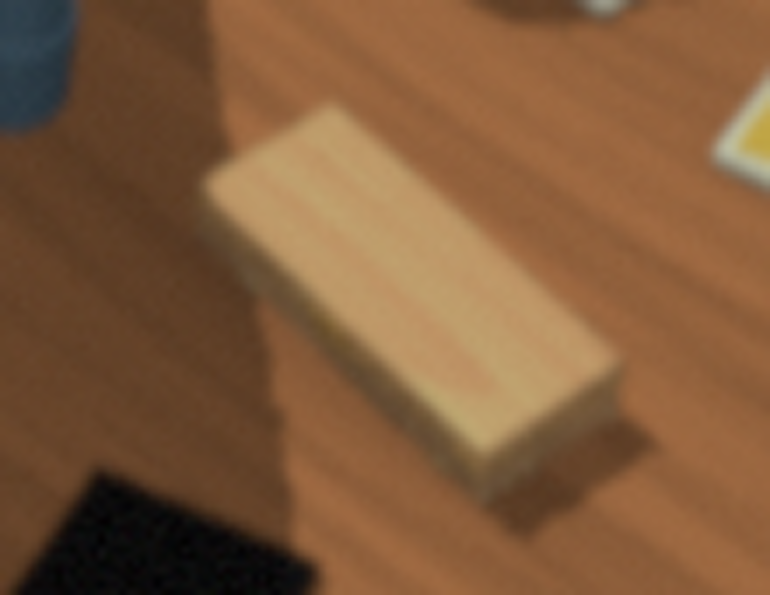

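View pics/boxtop.png

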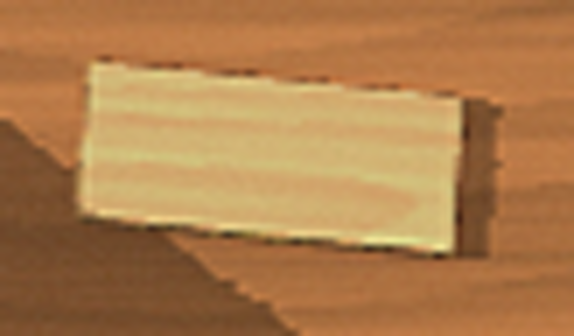

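View pics/top11.png

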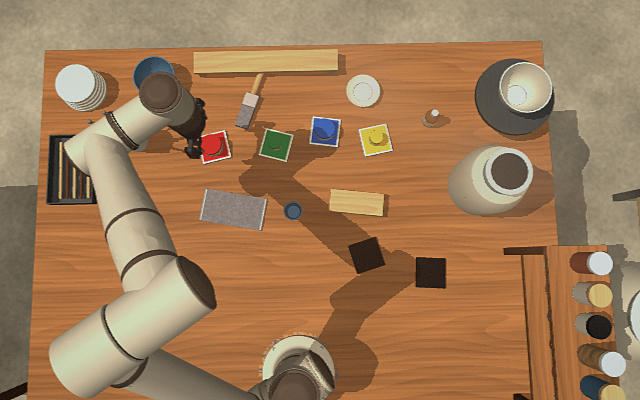

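```bash
python3 - <<'E'
from h import *
im=cv2.imread("pics/top11.png")[:,:,::-1].copy()
h,s,v=cv2.split(cv2.cvtColor(im,cv2.COLOR_RGB2HSV))
m=((h>=17)&(h<30)&(v>120)).astype(np.uint8)*255
mm=np.zeros_like(m);mm[183:222,322:395]=m[183:222,322:395]
mm=cv2.morphologyEx(mm,cv2.MORPH_CLOSE,np.ones((5,5)))
c=max(cv2.findContours(mm,0,1)[0],key=cv2.contourArea)
print("box top",cv2.minAreaRect(ray("top",c.reshape(-1,2),.030)[:,:2].astype(np.float32)*1000))
ks=np.array([(91,62),(463,96),(455,254),(80,215)])/7-.5+[318,180]
w=ray("top",ks,.03);print("eye top",w.mean(0),np.round(w[:,:2],4))
ks=np.array([(333,103),(203,187),(485,455),(620,365)])/7-.5+[300,190]
w=ray("side",ks,.03);print("eye side",w.mean(0),np.round(w[:,:2],4))
a,b,c_,d=w[:,:2]; e=(a+b)/2-(c_+d)/2; print("ang",np.degrees(np.arctan2(e[1],e[0])),np.hypot(*e))
im=cv2.imread("pics/side0.png")[:,:,::-1].copy()
hs,s,v=cv2.split(cv2.cvtColor(im,cv2.COLOR_RGB2HSV))
m=((s<70)&(v>70)).astype(np.uint8)*255;mm=np.zeros_like(m);mm[140:200,225:297]=m[140:200,225:297]
c=max(cv2.findContours(mm,0,1)[0],key=cv2.contourArea)
print("mat side",cv2.minAreaRect(ray("side",c.reshape(-1,2),.004)[:,:2].astype(np.float32)*1000))
print(np.degrees(ctrl.observe()["tool_rot"]))
E
```

```text
box top ((466.5618896484375, -171.85577392578125), (152.6240234375, 64.99039459228516), 83.2926025390625)
eye top [ 0.46807922 -0.17299377  0.03      ] [[ 0.5081 -0.1007]
 [ 0.4912 -0.251 ]
 [ 0.4272 -0.2454]
 [ 0.4459 -0.0949]]
eye side [ 0.46449714 -0.17374484  0.03      ] [[ 0.5051 -0.1013]
 [ 0.4429 -0.097 ]
 [ 0.425  -0.2448]
 [ 0.485  -0.2518]]
ang 82.74926140464842 0.1503309431958096
mat side ((454.6096496582031, 179.62835693359375), (184.4456024169922, 92.39202117919922), 79.21728515625)
[-9.01083784e+01  1.13948275e-01  1.75203820e+02]
```

```bash
python3 -m crank '{"translation":[[-0.2,-0.4,0],[-0.3,-0.8,0],[-0.38,-0.9,0],[-0.38,-0.9,0],[-0.38,-0.9,0],[-0.38,-0.9,0],[-0.38,-0.9,0],[-0.38,-0.9,0],[-0.38,-0.9,0],[-0.38,-0.9,0]],"rotation":[[0,0,-0.05],[0,0,-0.05],[0,0,-0.05],[0,0,-0.05],[0,0,-0.05],[0,0,-0.05],[0,0,-0.05],[0,0,0],[0,0,0],[0,0,0]],"claw":[85,85,85,85,85,85,85,85,85,85]}'
python3 -m crank '{"translation":[[-0.38,-0.9,-0.1],[-0.38,-0.9,-0.2],[-0.38,-0.9,-0.2],[-0.38,-0.9,-0.2],[-0.38,-0.9,-0.2],[-0.25,-0.5,-0.1],[-0.1,-0.3,0],[0,0,0],[0,0,0]],"rotation":[[0,0,0],[0,0,0],[0,0,0],[0,0,0],[0,0,0],[0,0,0],[0,0,0],[0,0,0],[0,0,0]],"claw":[85,85,85,85,85,85,85,85,85]}'
python3 -c "
from h import *
s=ctrl.observe();print(s['ee_pos'],np.degrees(s['tool_rot']))"
```

```text
time_s: 29.5
ee_pos: [0.5325, -0.0155, 0.2935]
tool_rot: [-1.57, -0.003, 3.021]
ft_force: [0.3, 0.0, -0.5]
opening: 0.993
time_s: 30.25
ee_pos: [0.4665, -0.1732, 0.2644]
tool_rot: [-1.571, -0.0, 3.021]
ft_force: [-0.1, 0.3, 0.2]
opening: 0.997
[ 0.46645847 -0.17323396  0.26442261] [-8.99956000e+01 -1.48180114e-02  1.73079711e+02]
```

Down 0.086 (2.87 units).

```bash
python3 -m crank '{"translation":[[0,0,-0.4],[0,0,-0.7],[0,0,-0.7],[0,0,-0.5],[0,0,0],[0,0,0]],"rotation":[[0,0,0],[0,0,0],[0,0,0],[0,0,0],[0,0,0],[0,0,0]],"claw":[85,85,85,85,85,85]}'
python3 - <<'E'
from h import *
im=ctrl.get_image("side");crop("side",im,300,130,120,140,4,"pics/c18.png")
E
```

```text
time_s: 30.75
ee_pos: [0.4669, -0.1723, 0.1953]
tool_rot: [-1.571, -0.001, 3.023]
ft_force: [0.5, -0.5, 0.1]
opening: 0.998
```

View pics/c18.png

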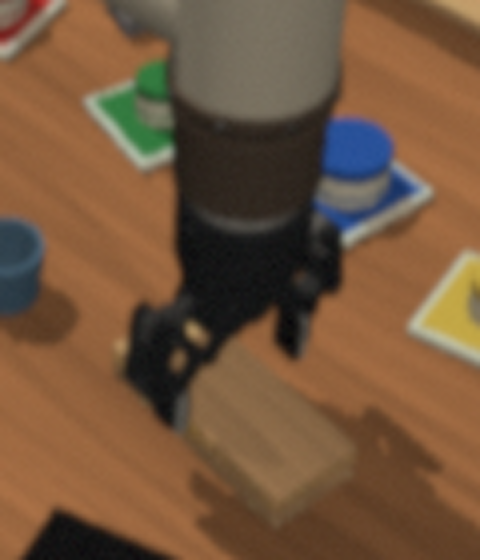

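```bash
python3 -m crank '{"translation":[[0,0,-0.3],[0,0,-0.25],[0,0,0],[0,0,0],[0,0,0],[0,0,0],[0,0,0],[0,0,0],[0,0,0],[0,0,0]],"rotation":[[0,0,0],[0,0,0],[0,0,0],[0,0,0],[0,0,0],[0,0,0],[0,0,0],[0,0,0],[0,0,0],[0,0,0]],"claw":[85,85,85,80,76,72,68,65,60,50]}'
python3 -m crank '{"translation":[[0,0,0],[0,0,0],[0,0,0],[0,0,0.1],[0,0,0.2],[0,0,0.4],[0,0,0.6],[0,0,0.8],[0,0,0.6],[0,0,0]],"rotation":[[0,0,0],[0,0,0],[0,0,0],[0,0,0],[0,0,0],[0,0,0],[0,0,0],[0,0,0],[0,0,0],[0,0,0]],"claw":[50,50,50,50,50,50,50,50,50,50]}'
python3 - <<'E'
from h import *
s=ctrl.observe();print(s['ee_pos'],np.degrees(s['tool_rot']),s['ft_force'],s['moment'])
im=ctrl.get_image("side");crop("side",im,280,100,130,150,4,"pics/c19.png")
E
```

```text
time_s: 31.63
ee_pos: [0.4664, -0.1733, 0.1798]
tool_rot: [-1.571, 0.001, 3.022]
ft_force: [-0.7, 0.0, 5.3]
opening: 0.736
time_s: 32.47
ee_pos: [0.4672, -0.1733, 0.2635]
tool_rot: [-1.571, 0.007, 3.022]
ft_force: [0.9, 0.5, -3.3]
opening: 0.734
[ 0.46722274 -0.17333732  0.26349517] [-90.00319494   0.42244612 173.15044562] [ 0.86791539  0.5133915  -3.33848687] [-0.05166242 -0.18593186  0.05699069]
```

View pics/c19.png

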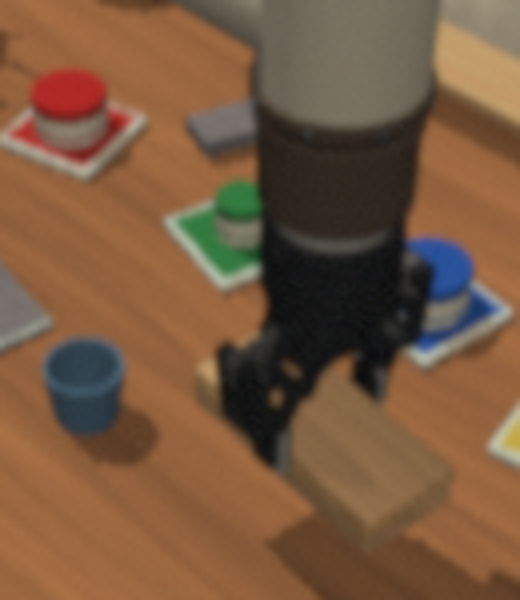

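```bash
python3 -m crank '{"translation":[[0,0,0.3],[0,0,0.6],[0,0.3,0.4],[-0.03,0.6,0.1],[-0.04,0.8,0],[-0.04,0.8,0],[-0.04,0.8,0],[-0.04,0.8,0],[-0.04,0.8,0],[-0.04,0.8,0]],"rotation":[[0,0,0],[0,0,0],[0,0,0],[0,0,0],[0,0,-0.06],[0,0,-0.1],[0,0,-0.1],[0,0,-0.1],[0,0,-0.1],[0,0,-0.1]],"claw":[50,50,50,50,50,50,50,50,50,50]}'
python3 -m crank '{"translation":[[-0.04,0.8,0],[-0.04,0.8,0],[0,0.8,0],[0,0.8,0],[0,0.8,0],[0,0.8,0],[0,0.7,0],[0,0.4,0],[0,0.18,0],[0,0,0]],"rotation":[[0,0,-0.1],[0,0,0],[0,0,0],[0,0,0],[0,0,0],[0,0,0],[0,0,0],[0,0,0],[0,0,0],[0,0,0]],"claw":[50,50,50,50,50,50,50,50,50,50]}'
python3 - <<'E'
from h import *
im=ctrl.get_image("side");crop("side",im,220,80,130,150,4,"pics/c20.png")
s=ctrl.observe();print(s['ee_pos'],np.degrees(s['tool_rot']),s['ft_force'],s['moment'])
E
```

```text
time_s: 33.35
ee_pos: [0.4573, -0.0013, 0.3009]
tool_rot: [-1.569, -0.003, 2.962]
ft_force: [0.2, -0.1, -4.3]
opening: 0.732
time_s: 34.18
ee_pos: [0.4555, 0.1807, 0.3013]
tool_rot: [-1.569, -0.001, 2.953]
ft_force: [0.1, -0.6, -4.6]
opening: 0.732
[0.4554406  0.17990796 0.30137573] [-8.99022266e+01 -9.42665550e-02  1.69165334e+02] [ 1.2857939   0.60498065 -4.27813619] [-0.02697229  0.03900497 -0.01093817]
```

View pics/c20.png

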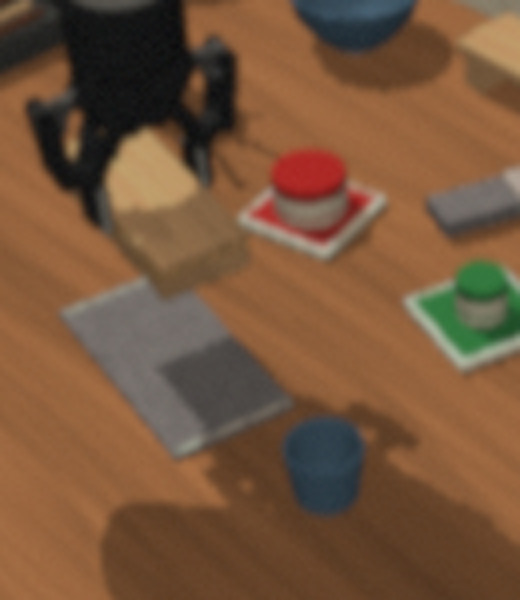

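```bash
python3 -m crank '{"translation":[[0,0,-0.4],[0,0,-0.8],[0,0,-0.8],[0,0,-0.8],[0,0,-0.5],[0,0,-0.2],[0,0,0],[0,0,0],[0,0,0]],"rotation":[[0,0,0],[0,0,0],[0,0,0],[0,0,0],[0,0,0],[0,0,0],[0,0,0],[0,0,0],[0,0,0]],"claw":[50,50,50,50,50,50,50,50,50]}'
python3 - <<'E'
from h import *
im=ctrl.get_image("side");crop("side",im,220,80,130,150,4,"pics/c21.png")
s=ctrl.observe();print(s['ee_pos'],np.degrees(s['tool_rot']),s['ft_force'],s['moment'])
E
```

```text
time_s: 34.98
ee_pos: [0.4563, 0.1802, 0.1983]
tool_rot: [-1.573, 0.002, 2.952]
ft_force: [-0.5, 0.1, -4.1]
opening: 0.733
[0.45625783 0.18029664 0.19837427] [-9.01199958e+01  1.10650510e-01  1.69149730e+02] [ 0.03352388  1.27449132 -3.84687821] [-0.00285385  0.03199294  0.00950683]
```

View pics/c21.png

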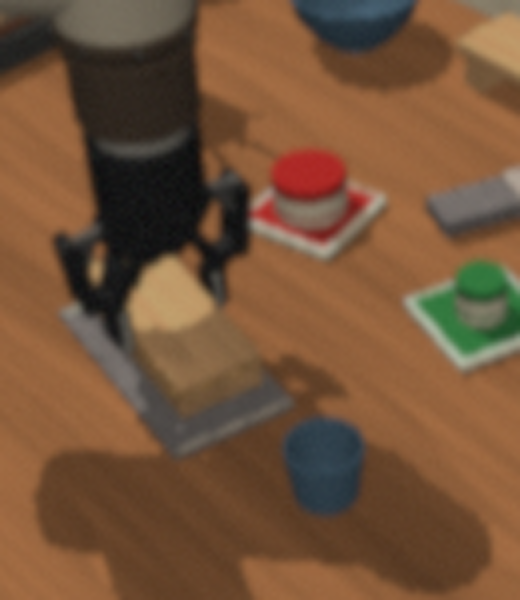

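Need about 15 mm more (contact expected ≈ 0.1835).

```bash
python3 -m crank '{"translation":[[0,0,-0.2],[0,0,-0.17],[0,0,-0.07],[0,0,0],[0,0,0]],"rotation":[[0,0,0],[0,0,0],[0,0,0],[0,0,0],[0,0,0]],"claw":[50,50,50,50,50]}'
python3 -m crank '{"translation":[[0,0,-0.04],[0,0,-0.02],[0,0,0],[0,0,0]],"rotation":[[0,0,0],[0,0,0],[0,0,0],[0,0,0]],"claw":[50,50,50,50]}'
```

```text
time_s: 35.45
ee_pos: [0.4557, 0.1802, 0.1839]
tool_rot: [-1.571, -0.0, 2.953]
ft_force: [-0.6, 0.3, -2.6]
opening: 0.731
time_s: 35.78
ee_pos: [0.4556, 0.1802, 0.1838]
tool_rot: [-1.571, 0.0, 2.953]
ft_force: [-5.8, -1.0, 12.9]
opening: 0.731
```

Contact. Release, lift straight up, and move clear for a check.

```bash
python3 -m crank '{"translation":[[0,0,0.05],[0,0,0],[0,0,0],[0,0,0],[0,0,0],[0,0,0]],"rotation":[[0,0,0],[0,0,0],[0,0,0],[0,0,0],[0,0,0],[0,0,0]],"claw":[58,63,68,74,80,85]}'
python3 -m crank '{"translation":[[0,0,0.3],[0,0,0.6],[0,0,0.9],[0,0,0.9],[0,0,0.9],[0,0,0.9],[-0.2,0.5,0.3],[-0.3,0.8,0],[-0.3,0.8,0],[-0.3,0.8,0]],"rotation":[[0,0,0],[0,0,0],[0,0,0],[0,0,0],[0,0,0],[0,0,0],[0,0,0],[0,0,0],[0,0,0],[0,0,0]],"claw":[85,85,85,85,85,85,85,85,85,85]}'
python3 -m crank '{"translation":[[-0.3,0.8,0],[-0.3,0.8,0],[-0.3,0.8,0],[-0.3,0.8,0],[-0.3,0.8,0],[-0.2,0.5,0],[0,0,0],[0,0,0]],"rotation":[[0,0,0],[0,0,0],[0,0,0],[0,0,0],[0,0,0],[0,0,0],[0,0,0],[0,0,0]],"claw":[85,85,85,85,85,85,85,85]}'
python3 - <<'E'
from h import *
for n in("side","top"):
  im=ctrl.get_image(n);cv2.imwrite(f"pics/{n}12.png",im[:,:,::-1])
  if n=="side":crop(n,im,220,80,230,170,3.4,"pics/c22.png")
  else: crop(n,im,190,110,210,130,3.8,"pics/c22t.png")
E
```

```text
time_s: 36.28
ee_pos: [0.456, 0.1803, 0.1836]
tool_rot: [-1.571, 0.0, 2.952]
ft_force: [0.2, 0.8, -0.0]
opening: 0.998
time_s: 37.12
ee_pos: [0.4222, 0.2677, 0.3289]
tool_rot: [-1.573, 0.001, 2.951]
ft_force: [0.0, 0.1, 0.1]
opening: 0.993
time_s: 37.78
ee_pos: [0.3714, 0.4024, 0.3277]
tool_rot: [-1.57, -0.0, 2.953]
ft_force: [0.9, 0.0, 0.3]
opening: 0.993
```

View pics/c22.png

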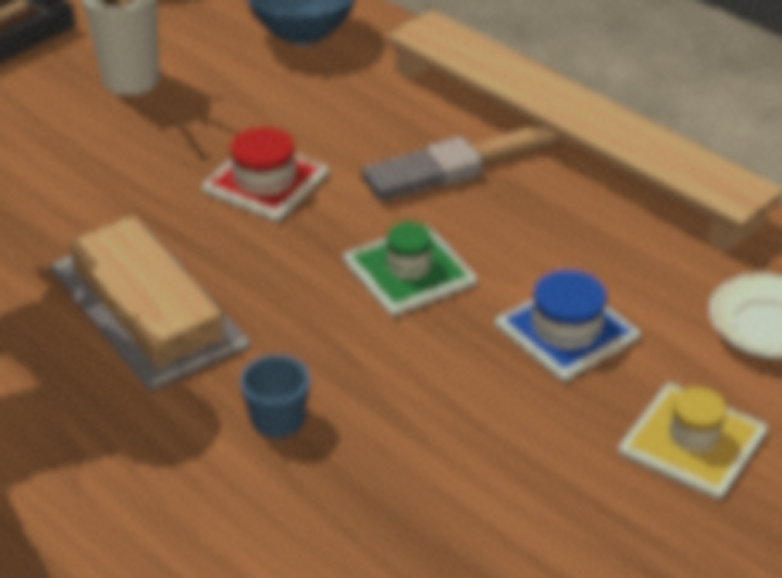

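View pics/c22t.png

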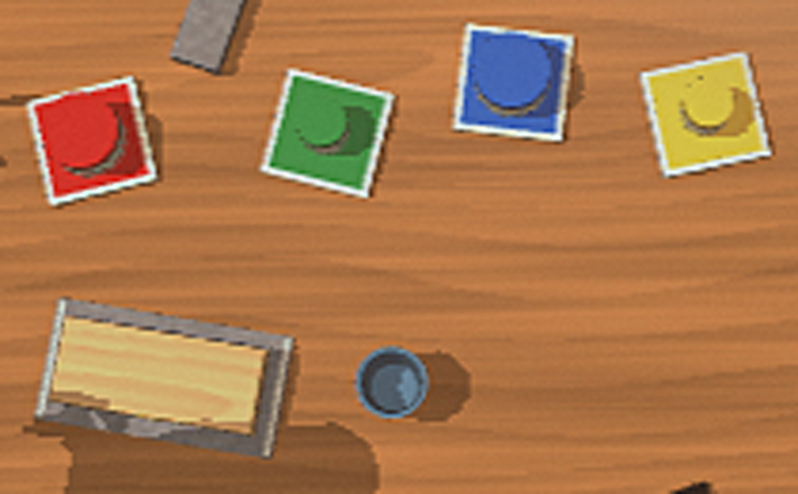

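```bash
python3 - <<'E'
from h import *
im=cv2.imread("pics/top12.png")[:,:,::-1].copy()
h,s,v=cv2.split(cv2.cvtColor(im,cv2.COLOR_RGB2HSV))
m=((s>75)&(h>=15)&(h<30)&(v>90)).astype(np.uint8)*255
mm=np.zeros_like(m);mm[190:228,199:268]=m[190:228,199:268]
mm=cv2.morphologyEx(mm,cv2.MORPH_OPEN,np.ones((3,3)));mm=cv2.morphologyEx(mm,cv2.MORPH_CLOSE,np.ones((5,5)))
c=max(cv2.findContours(mm,0,1)[0],key=cv2.contourArea)
print("box",cv2.minAreaRect(ray("top",c.reshape(-1,2),.034)[:,:2].astype(np.float32)*1000),"mat 457.5 180.9 79.1")
# side: box top corners by eye from crop(3.4, 220,80)
ks=np.array([(133,216),(72,246),(155,346),(224,318)])/3.4-.5+[220,80]
w=ray("side",ks,.034);print("side eye",w.mean(0),np.round(w[:,:2],4),"mat 454.6 179.6")
# pots: lid edges -> edge of the lid vs tile, by saturation jump is weak; use lid lateral extents by eye
T={"red":((.641,.2372),(.640,.2384),.042),"green":((.6442,.056),(.6412,.0547),.04),"blue":((.6808,-.0874),(.6792,-.0884),.042),"yellow":((.6528,-.2348),(.6503,-.2352),.04)}
for k,(t,sd,z) in T.items():
  r=.029 if k in("red","blue") else .019
  a=np.linspace(0,2*np.pi,60)
  for n,p,off,sc in(("top",t,(190,110),3.8),("side",sd,(220,80),3.4)):
    q=proj(n,np.c_[p[0]+r*np.cos(a),p[1]+r*np.sin(a),np.full(60,z)])
    f="pics/c22t.png" if n=="top" else "pics/c22.png"
    fn=f"pics/ov_{n}.png"
    I=cv2.imread(fn) if k!="red" else cv2.imread(f)
    cv2.polylines(I,[np.int32(np.round((q+.5-off)*sc))],True,(0,0,0),1);cv2.imwrite(fn,I)
E
```

```text
box ((455.6175842285156, 180.50341796875), (153.8717498779297, 65.30431365966797), 79.7991943359375) mat 457.5 180.9 79.1
side eye [0.45359249 0.17654586 0.034     ] [[0.499  0.249 ]
 [0.4373 0.2539]
 [0.4091 0.1085]
 [0.4688 0.0947]] mat 454.6 179.6
```

View pics/ov_top.png

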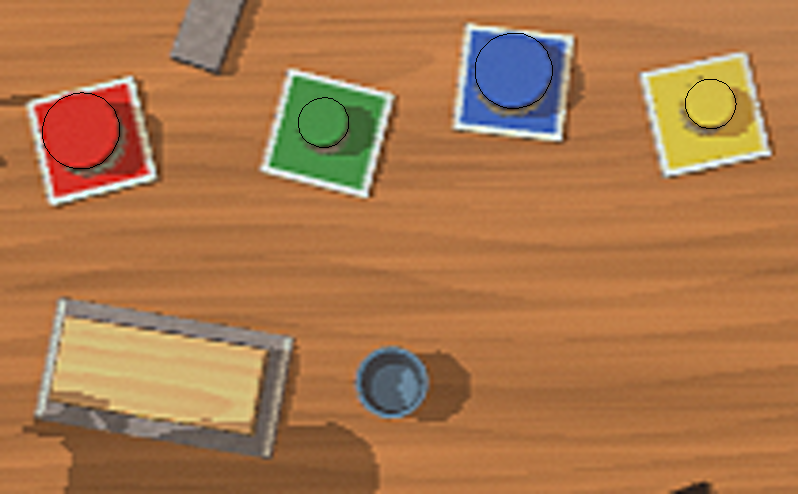

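View pics/ov_side.png

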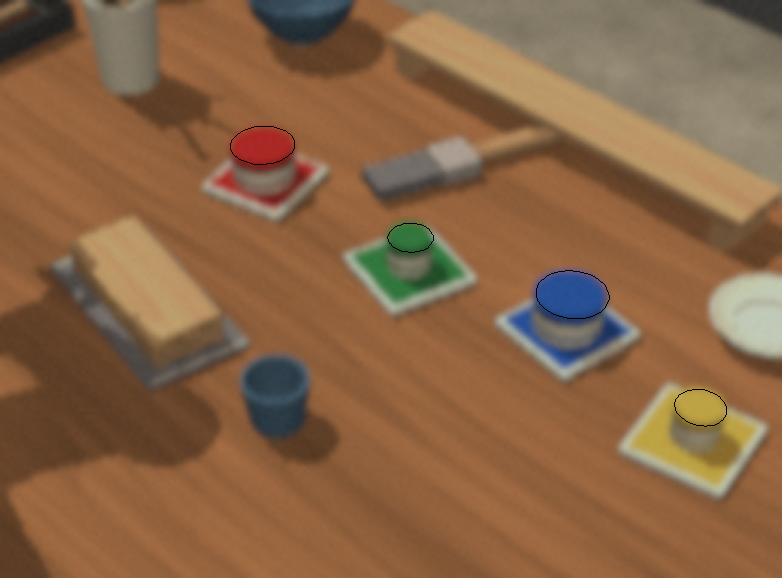

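```bash
python3 -c "
from plant import ctrl
print(ctrl.observe()['ft_force'],ctrl.observe()['time_s']);print(ctrl.sign_off())"
```

```text
[-0.06523652 -0.20566651 -1.24267444] 37.8833
the job is handed in; nothing more can be done
None
```

I took the stack apart in the order green, yellow, blue, red. Each pot is on the tile of its own colour. I then set the emptied paint box on the grey mat, lined up with it, and moved the gripper well clear. The job was handed in at about 38 s of the 125 s allowed.

My last checks, from both camera views:
- **Pots:** all four stand upright and centred on their tiles to about 1–2 mm. The largest visible offset is about 1.5 mm, on yellow.
- **Box position:** the top view puts it within about 2 mm of the mat's centre. Corners I picked by eye in the blurred side view put it about 3 mm off along the mat, so the two views disagree slightly.
- **Box angle:** the top-view outline measured 79.8° against the mat's 79.1°, while the gripper set it down at 79.15°. I put the difference down to measurement noise.
- **Forces:** every set-down ended in a light press, with at most about 13 N reported.

No check failed.

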